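# Press the scraper into its foam pocket and lock it with the keeper pin

## Robot

A 7-joint arm with a two-finger parallel gripper is mounted at the origin on a cart in front of the work surface, level with it; the furniture and walls round the work are solid. World frame = base frame: x ahead of the robot, y to its left, z up, the work surface at z = 0. Lengths are in m, angles in rad, forces in N, time in s.
With the tool pointing down it reaches from about 0.425 to 0.925 m from the base axis. Payload 6.8 kg.
Tool frame: the origin (TCP) lies midway between the tips of the shut fingers; the grasp point (between the pads) lies 19 mm behind it; z points along the fingers, y is the direction in which the jaws open and shut (so a half turn about z gives the same grasp; the last joint's range is limited). The gripper opens to 85 mm and grips with 20 to 120 N. Pads are 22 mm wide; open, the fingers measure 114 mm over their backs; the gripper's body (76 mm by 85 mm) begins 54 mm behind the grasp point. The pads swing forward as they close: fully open they stand 13 mm farther back than shut.
Start: joints at [1.153, 0.477, 0.022, 1.555, -0.011, 1.109, -0.083], TCP at [0.206, -0.643, 0.231] pointing down, gripper open.
Joint ranges: [-2.96, 2.96], [-0.34, 2.1], [-1.41, 1.46], [0.24, 2.44], [-1.37, 4.51], [0.17, 1.92], [-2.96, 2.96]. Speed limits (rad/s): [2.39, 2.39, 3.14, 3.14, 3.14, 3.14, 3.14].

## Interface

Orientations are given as a unit quaternion [w, x, y, z].
In Python, from station import bot, vision gives the robot as it stands.
- The arm moves only by the tool move_arm, never from a script. Its argument "increments" is text: rows parted by semicolons, each of 7 numbers parted by spaces: the opening, from 0 (shut) to 1 (fully open), then the shift along the world's x, y, z in mm, then the turn, a rotation vector about the world's x, y, z in rad. In form: grip x y z rx ry rz; .... A call has exactly 8 rows; each row shifts and turns the commanded pose from where the row before left it; what a row does not reach is not made up. A row lasts 1/8 s, in which the tool goes at most 62.5 mm and 10.7 degrees, less where a joint would pass 70% of its speed; a pose out of reach is approached as far as the arm can. A call with a gripper value outside its range is refused whole. The fingers move at their own pace and stop on an object; "newtons" is the grip in N (left out, the last holds). Time passes only in rows, so rows that do not move let the fingers close, or fill a call up. It gives the time, the measured TCP pose, the force and the opening at its end, in the units of the state.
- bot.get_obs(): the state, without advancing time (a new reading comes with each control period).
- vision.read_camera(name): name is "side" or "top"; returns (picture, depth): 400x640x3 uint8, red, green, blue; 400x640 float32, m along the optical axis (not along the pixel's ray), 0 where there is no reading.
- vision.calibration(name): a dict with "fx", "fy", "cx", "cy" (pixels), "k1" (the pictures are not rectified: a ray, as slopes to the right and down, at radius r is drawn at 1 + k1 r^2 times it, then the intrinsics apply), "R" (3x3) and "t" (3): a world point X has camera coordinates R X + t. Camera axes: x right, y down, z forward; pixel columns grow to the right and rows downward; lengths in m; the calibration is good to about 2 mm. A picture is of the moment at which its call begins. calibration takes no time and is no camera call.
- bot.hand_in(): hands the job in, once; it reports no verdict.
The state is a dict: "t": time; "q": joint angles; "joint_vel": joint speeds; "joint_torque": joint torques, N m; "eef_pos": TCP position; "tool_rot": TCP orientation; "contact_force": force on the tool from outside, world axes, zero at the start; "torque": the same for the moment, N m; "gripper_width": opening from 0.0 (shut) to 1.0 (fully open).
Only numpy, scipy, OpenCV 4.12 (cv2) and the standard library are available. Lean on these libraries where they do the work, as an engineer would, in place of code of your own. Each camera call takes 0.05 s, during which the arm holds its last target.

## Task

Get the kit tray ready for transport: lay the scraper in its cut-out in the foam, blade towards the high end of the slope, and press it down until it is fully home. Then push the keeper pin from the tray's right-hand side through both metal eyes, across the top of the scraper's handle, until its collar is up against the first eye, and let go. Leave the tape roll and the timer where they are.

Things in the scene. Friction and masses are not known exactly. Their poses are not given: they have to be found in the camera images.
- scraper: Loose scraper, 217 mm long, 0.1 kg: straight black riveted grip 110 mm long, 25.5 mm wide, 19.5 mm thick; flat steel blade widening to 50 mm. Lies flat. Origin: mid-width and mid-thickness of the grip, 69 mm from its butt end, 7 mm from the centre of mass: the place to hold it; 9.7 mm above the table as it lies. x points along it to the blade, z up.
- scraper_blade (a point): Middle of the scraper's blade edge, 146 mm ahead of the scraper's origin.
- tray: Black tray, 260 mm along x, 198 mm wide, 46 mm deep, fixed on a grey rest at 30 degrees: its low end faces the robot, its high end is away from it (plus some yaw). Dark foam fills it level with the rim; a screwdriver and a peeler are fixed in the left pockets, the scraper's pocket on the right is empty. Origin: centre of its underside. x up the slope, y to the left, z square out of the foam.
- pocket (a point): Where the scraper's origin is when it is fully home. The pocket has the scraper's outline with 2 mm to spare all round and a 2.5 mm bevelled lip; 14 mm deep, so the grip ends 5.5 mm proud of the foam. Finger cut-outs at this point: 44 mm along the grip, out to 41 mm from its centre line on both sides, 5 mm deeper than the pocket. Axes as the tray's.
- pocket_blade (a point): Where the middle of the scraper's blade edge is when it is home, 146 mm up the slope from the pocket point. Four springy foam cheeks in the pocket's sides hold the scraper's grip about 6 mm too high until it is pressed in, which takes 5 to 10 N square to the foam. Axes as the tray's.
- pin: Loose keeper pin, 90 g, heavy at the grip: red square grip 40 mm long and 16 x 16 mm, a collar 16 mm across and 4 mm thick, a steel shaft 10 mm across and 93 mm long with a tapered tip. Origin: centre of the grip, 8 mm above the table as it lies, shaft level. y points along the shaft to the tip, z up.
- pin_collar (a point): Front face of the pin's collar, on the shaft's axis, 24 mm ahead of the pin's origin.
- pin_tip (a point): End of the pin's shaft, on its axis, 117 mm ahead of the pin's origin.
- eye_near (a point): Centre of the hole in the right-hand eye: an upright metal plate on the tray's right wall, 6 mm thick, 26 mm wide, standing 27 mm above the foam; hole 14 mm across, its centre 14 mm off the foam. The pin enters here from the right, along the tray's y. The tray ends at this plate, so the pin's grip stays outside it. Axes as the tray's.
- eye_far (a point): Centre of the equal hole in the second eye, 76 mm to the left of the first, beyond the scraper's grip. The pin crosses the grip 52 mm down the slope from the pocket point, about 2 mm above it when the scraper is home; a scraper that is not fully down blocks it. Axes as the tray's.
- tape: Bystander: roll of tan tape, 96 mm across, 25 mm high. Origin: centre of its underside.
- timer: Bystander: white kitchen timer with a red knob, 62 x 62 x 51 mm. Origin: centre of its underside.

How it is judged:
By the outcome, as a careful person would: the job done as asked, in the order asked, and still so for the second after the job is handed in, with the robot touching nothing.
It also fails if it takes over 61 s, if anything falls off the work surface, if the arm or the gripper's body presses on something with over 40 N, if the wrist force passes 120 N, or if a joint passes its speed limit or range.

## Working session

There is one attempt and no reset: what is moved stays moved. The work goes in short steps, Python scripts to look and compute and a tool call to move; the robot and the scene stay as the last step left them, time stands still between calls to the robot, and variables do not carry over. Pictures are saved under pics/ and viewed, and the job is handed in when it is done.

Besides the shell and the picture viewer there is one more tool, called after "Request:" as a command line: name --argument value ..., lists and objects as JSON in quotes. move_arm: Moves the arm, as the interface text tells. Its arguments: {"type":"object","properties":{"increments":{"type":"string"},"newtons":{"type":"number"}},"required":["increments"]}

```bash
ls; mkdir -p pics
python3 - <<'E'
from station import bot, vision
import cv2, numpy as np
o=bot.get_obs(); print({k:np.round(v,3) for k,v in o.items()})
for n in ("side","top"):
    p,d=vision.read_camera(n); np.savez(f'{n}0.npz',p=p,d=d)
    cv2.imwrite(f'pics/{n}0.png',p[:,:,::-1]); print(n,vision.calibration(n))
E
```

```text
pics
{'t': np.float64(0.0), 'q': array([ 1.153,  0.478,  0.022,  1.556, -0.011,  1.109, -0.083]), 'joint_vel': array([ 0.   , -0.001,  0.001,  0.002,  0.   , -0.002,  0.   ]), 'joint_torque': array([ 0.0000e+00, -5.9645e+01,  1.6080e+00, -2.8120e+01,  1.2000e-02,
        9.0000e-03,  0.0000e+00]), 'eef_pos': array([ 0.206, -0.642,  0.23 ]), 'tool_rot': array([-0.001,  0.988,  0.154, -0.   ]), 'contact_force': array([-0.197, -0.612, -0.315]), 'torque': array([-0.013, -0.008, -0.009]), 'gripper_width': np.float64(1.004)}
side {'fx': 503.2611818816821, 'fy': 503.2611818816821, 'cx': 314.3270713062206, 'cy': 197.55128941943283, 'k1': 0.014126012504520355, 'R': array([[ 0.99579538,  0.08886849,  0.02222488],
       [ 0.06123347, -0.46530266, -0.88303109],
       [-0.06813234,  0.88067919, -0.46878796]]), 't': array([-0.5322297 ,  0.04211845,  1.29101421])}
top {'fx': 414.60059526103265, 'fy': 414.60059526103265, 'cx': 321.0429124115016, 'cy': 199.1164439206579, 'k1': -0.05382013470596897, 'R': array([[ 0.00603427, -0.99980752,  0.01866854],
       [-0.99303778, -0.0081876 , -0.11751137],
       [ 0.1176416 , -0.01782947, -0.99289605]]), 't': array([-0.11108724,  0.57901003,  0.98500459])}
```

View pics/side0.png

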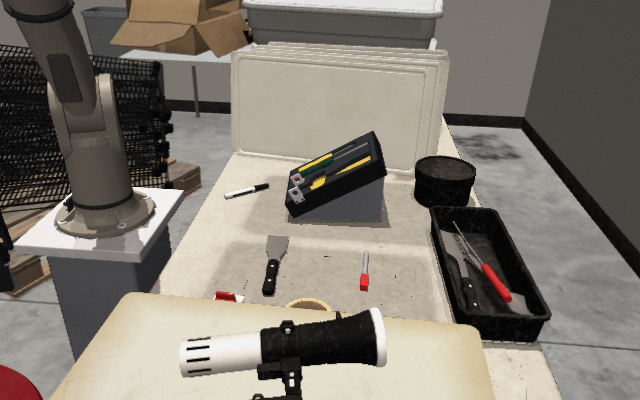

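View pics/top0.png

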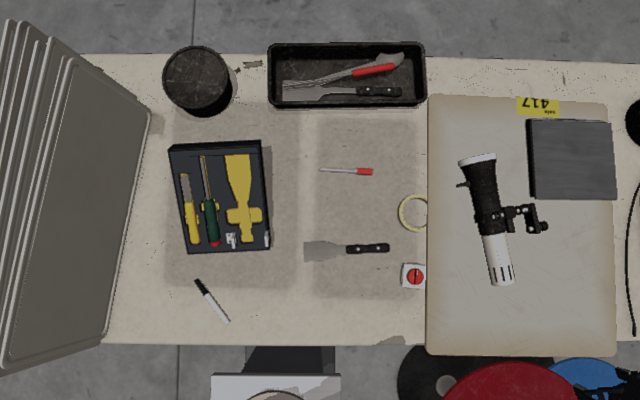

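The side view shows the tray with its near eye around (297,195), the scraper at (270,265), the pin at (365,270), the timer at (228,297) and the tape at (307,303). The top view shows the tray at (220,197), scraper at (346,248), pin at (346,171), tape at (414,212) and timer at (413,276). Next I'll build a helper and zoom in.

```bash
cat > h.py <<'E'
import numpy as np, cv2
from station import bot, vision
CAL={n:vision.calibration(n) for n in ("side","top")}
def proj(n,X):
    c=CAL[n]; P=np.atleast_2d(X)@np.array(c['R']).T+c['t']; s=P[:,:2]/P[:,2:]; r2=(s**2).sum(1,keepdims=True)
    s=s*(1+c['k1']*r2); return s*[c['fx'],c['fy']]+[c['cx'],c['cy']]
def rays(n,uv):
    c=CAL[n]; d=(np.atleast_2d(uv).astype(float)-[c['cx'],c['cy']])/[c['fx'],c['fy']]; s=d.copy()
    for _ in range(10): s=d/(1+c['k1']*(s**2).sum(1,keepdims=True))
    return np.c_[s,np.ones(len(s))]
def unproj(n,uv,depth):
    c=CAL[n]; return (rays(n,uv)*np.asarray(depth).reshape(-1,1)-c['t'])@np.array(c['R'])
def cloud(n,d):
    v,u=np.mgrid[0:d.shape[0],0:d.shape[1]]
    return unproj(n,np.c_[u.ravel(),v.ravel()],d.ravel()).reshape(*d.shape,3)
def onplane(n,uv,z):
    c=CAL[n];R=np.array(c['R']); C=-R.T@c['t']; D=rays(n,uv)@R; k=(z-C[2])/D[:,2]; return C+D*k[:,None]
def crop(p,x0,y0,x1,y1,k,name):
    cv2.imwrite(name,cv2.resize(p[y0:y1,x0:x1,::-1],None,fx=k,fy=k,interpolation=cv2.INTER_CUBIC))
E
python3 - <<'E'
from h import *
for n in CAL: 
    c=CAL[n]; print(n,'cam',-np.array(c['R']).T@c['t'], proj(n,[[0.206,-.643,.23],[0,0,0],[.5,0,0]]))
t=np.load('top0.npz'); s=np.load('side0.npz')
crop(t['p'],150,130,290,265,5,'pics/t_tray.png')
crop(t['p'],290,150,440,300,5,'pics/t_obj.png')
crop(s['p'],260,120,400,230,5,'pics/s_tray.png')
crop(s['p'],200,225,390,315,4,'pics/s_obj.png')
ct=cloud('top',t['d'])
for (u,v) in [(520,250),(500,180),(565,160),(346,248),(300,280),(220,200),(90,180),(346,90),(198,80),(420,180),(600,300),(445,300)]:
    print((u,v),np.round(ct[v,u],3))
E
```

```text
side cam [ 0.61537264 -1.07007306  0.65423257] [[ -4.20053002 324.26867633]
 [106.3528828  214.00950539]
 [300.58030745 226.67493921]]
top cam [ 0.45977165 -0.08876304  1.04812126] [[592.24831275 377.12586959]
 [275.1864842  438.1297877 ]
 [278.15736967 231.85146529]]
(520, 250) [ 0.457 -0.591  0.056]
(500, 180) [ 0.629 -0.55   0.052]
(565, 160) [ 0.672 -0.692  0.1  ]
(346, 248) [ 0.461 -0.17   0.014]
(300, 280) [ 0.381 -0.056 -0.001]
(220, 200) [0.566 0.122 0.12 ]
(90, 180) [0.599 0.387 0.183]
(346, 90) [ 0.868 -0.17   0.018]
(198, 80) [0.86  0.193 0.092]
(420, 180) [ 0.636 -0.362  0.001]
(600, 300) [ 0.335 -0.791  0.054]
(445, 300) [ 0.338 -0.403  0.054]
```

View pics/t_tray.png

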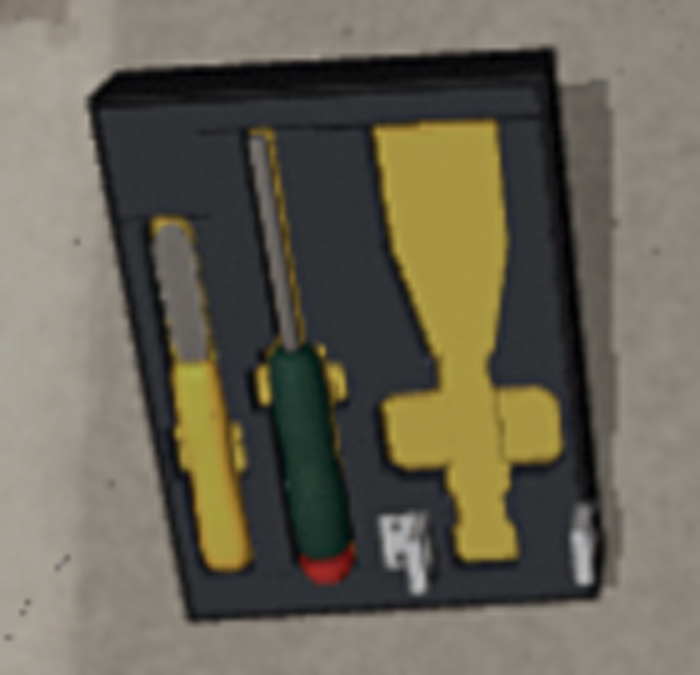

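View pics/t_obj.png

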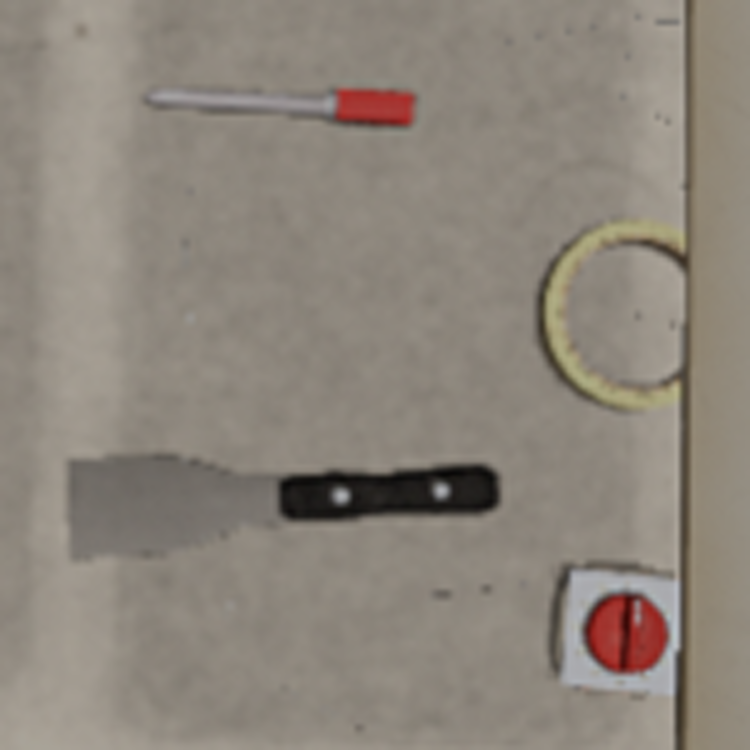

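View pics/s_tray.png

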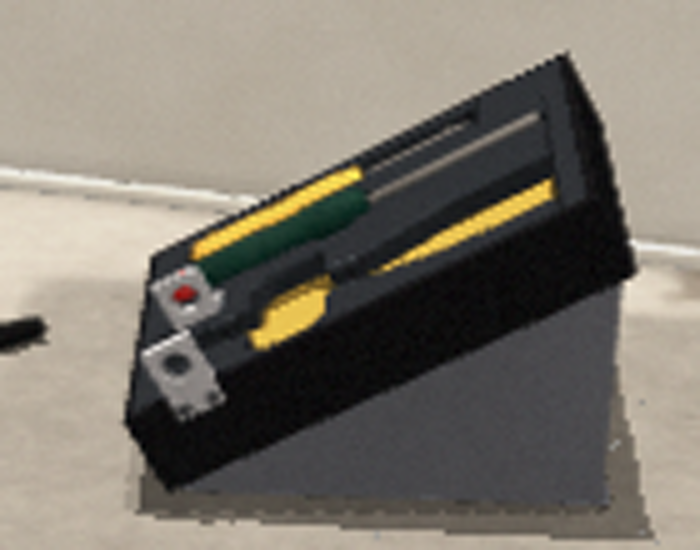

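View pics/s_obj.png

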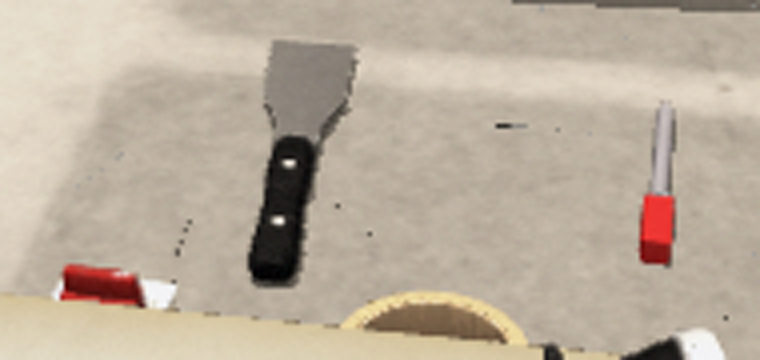

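The crops show the scraper's blade edge at top-crop column 69 with the butt at (498,488), and the pin's tip at (145,97) with the red grip centred at (374,106). The pocket floor is yellow, and the holes of the eyes in the side crop are at (177,363) and (184,294). Next come masks for the loose objects and a tray fit.

```bash
cat > obj.py <<'E'
from h import *
def blob(m,near):
    n,l,st,ce=cv2.connectedComponentsWithStats(m.astype(np.uint8))
    k=min(range(1,n),key=lambda i:np.hypot(*(ce[i]-near))+ (1e3 if st[i,4]<15 else 0)); return l==k
def pca(P):
    c=P.mean(0); u,s,vt=np.linalg.svd(P-c,full_matrices=False); return c,vt[0]
E
python3 - <<'E'
from obj import *
for n,nearg,nearp in (('top',(367,248),(365,171)),('side',(270,277),(364,283))):
    z=np.load(f'{n}0.npz'); p=z['p'].astype(int); 
    big=cv2.resize(z['p'],None,fx=4,fy=4,interpolation=cv2.INTER_CUBIC).astype(int)
    def px(m): 
        v,u=np.nonzero(m); return np.c_[u,v]/4-0.375
    R,G,B=big[...,0],big[...,1],big[...,2]
    g=blob((R+G+B)<210,(nearg[0]*4,nearg[1]*4)); P=px(g)
    for zz in (0.0097,0.0195):
        W=onplane(n,P,zz)[:,:2]; c,a=pca(W)
        if n=='top' and a[1]<0 or n=='side' and a[1]<0: a=-a
        s=(W-c)@a; w=(W-c)@[-a[1],a[0]]
        print(n,'grip z',zz,'c',c.round(4),'ang',np.degrees(np.arctan2(a[1],a[0])).round(2),'ext',s.min().round(4),s.max().round(4),w.min().round(4),w.max().round(4))
    r=blob((R>150)&(G<90)&(B<90),(nearp[0]*4,nearp[1]*4)); P=px(r)
    for zz in (0.008,0.016):
        W=onplane(n,P,zz)[:,:2]; c,a=pca(W)
        if a[1]<0:a=-a
        s=(W-c)@a; w=(W-c)@[-a[1],a[0]]
        print(n,'pin z',zz,'c',c.round(4),'ang',np.degrees(np.arctan2(a[1],a[0])).round(2),'ext',s.min().round(4),s.max().round(4),w.min().round(4),w.max().round(4))
for n,pts in (('top',[(290+68/5,150+459/5),(290+70/5,150+560/5),(290+145/5,150+97/5)]),('side',[(200+272/4,225+41/4),(200+356/4,225+46/4),(200+665/4,225+101/4)])):
    print(n,'blade corners',onplane(n,np.array(pts)-.4,0.01)[:,:2].round(4).tolist())
# tray plane
z=np.load('top0.npz'); c=cloud('top',z['d']); 
m=np.zeros(z['d'].shape,bool); 
poly=np.array([(92,103),(545,80),(600,598),(190,618)])/5+[150,130]
mm=cv2.fillPoly(np.zeros(m.shape,np.uint8),[poly.astype(int)],1)>0
dark=z['p'].astype(int).sum(2)<150
P=c[mm&dark&(z['d']>0)]
for _ in range(5):
    A=np.c_[P[:,:2],np.ones(len(P))]; k,*_=np.linalg.lstsq(A,P[:,2],rcond=None); r=P[:,2]-A@k; P=P[abs(r)<max(0.003,2*r.std()) ]
print('plane',k,len(P),r.std(),'tilt',np.degrees(np.arctan(np.hypot(k[0],k[1]))),'yaw',np.degrees(np.arctan2(k[1],k[0])))
E
```

```text
top grip z 0.0097 c [ 0.4603 -0.2238] ang 93.01 ext -0.0548 0.0551 -0.0121 0.0118
top grip z 0.0195 c [ 0.4603 -0.2225] ang 93.01 ext -0.0543 0.0546 -0.012 0.0117
top pin z 0.008 c [ 0.6573 -0.2181] ang 86.24 ext -0.0191 0.0187 -0.007 0.0072
top pin z 0.016 c [ 0.6558 -0.2171] ang 86.24 ext -0.019 0.0185 -0.007 0.0071
side grip z 0.0097 c [ 0.4621 -0.2272] ang 93.22 ext -0.0601 0.0686 -0.0126 0.0133
side grip z 0.0195 c [ 0.4644 -0.24  ] ang 93.22 ext -0.0592 0.0676 -0.0124 0.0131
side pin z 0.008 c [ 0.6576 -0.2089] ang 87.42 ext -0.0204 0.0213 -0.0084 0.0088
side pin z 0.016 c [ 0.6571 -0.2195] ang 87.42 ext -0.0202 0.021 -0.0083 0.0087
top blade corners [[0.4763, -0.0636], [0.4264, -0.0651], [0.6599, -0.1007]]
side blade corners [[0.4279, -0.0634], [0.4783, -0.0628], [0.6617, -0.099]]
plane [ 0.57707858  0.03356316 -0.21023199] 2884 0.0015703075517197497 tilt 30.030221834664413 yaw 3.3286000065656043
```

```bash
cat > tray.py <<'E'
from h import *
from scipy.optimize import least_squares
from scipy.spatial.transform import Rotation as Ro
def Rt(yaw,tilt=30): return (Ro.from_euler('z',yaw,degrees=True)*Ro.from_euler('y',-tilt,degrees=True)).as_matrix()
def T(x,p): return np.atleast_2d(p)@Rt(x[3]).T+np.array(x[:3])/1000
E
cat > fit.py <<'E'
from tray import *
K=lambda l,o,k:np.array(l)/k+o-0.4
H=.046;L=.13;W=.099
ct=[(L,W,H),(L,-W,H),(-L,W,H),(-L,-W,H)]
pt=K([(92,103),(549,82),(190,618),(600,598)],(150,130),5)
cs=[(-L,-W,H),(-L,-W,0),(L,-W,0),(L,W,H)]
ps=K([(127,420),(172,491),(635,272),(567,54)],(260,120),5)
def f(x): return np.r_[(proj('top',T(x,ct))-pt).ravel(),(proj('side',T(x,cs))-ps).ravel()]
r=least_squares(f,[560,100,80,3.3]); x=r.x; print('both',x.round(2)); print(r.fun.reshape(-1,2).round(2))
for nm,sl in (('top',slice(0,8)),('side',slice(8,16))):
    rr=least_squares(lambda x:f(x)[sl],[560,100,80,3.3]); print(nm,rr.x.round(2))
n=Rt(x[3])[:,2]
k=np.array([0.57707858,0.03356316,-0.21023199]); P0=T(x,[0,0,H])[0]; print('plane z err at centre mm',1e3*(P0[0]*k[0]+P0[1]*k[1]+k[2]-P0[2]))
np.save('tray.npy',x)
# eyes from side holes (front face y of near plate = -W)
def isect(n,uv,x,axis,val):
    R=Rt(x[3]); C=-np.array(CAL[n]['R']).T@CAL[n]['t']; D=(rays(n,uv)@np.array(CAL[n]['R']))[0]
    c=R.T@(C-x[:3]/1000); d=R.T@D; return c+d*(val-c[axis])/d[axis]
print('near hole on y=-W',isect('side',K([(177,363)],(260,120),5),x,1,-W).round(4))
print('far hole on y=-W+76',isect('side',K([(184,294)],(260,120),5),x,1,-W+.076).round(4))
# pocket features from top: blade-edge and butt ends, floor z=H-.014 and cutouts
for nm,uv,z in [('blade L',(375,123),H-.014),('blade R',(498,122),H),('butt L',(455,558),H-.014),('butt R',(518,558),H),('cut L',(383,430),H-.019),('cut R',(562,430),H),('cut top',(470,386),H-.019),('cut bot',(415,468),H-.019)]:
    print(nm,isect('top',K([uv],(150,130),5),x,2,z).round(4), isect('top',K([uv],(150,130),5),x,2,H).round(4))
E
python3 fit.py
```

```text
both [584.66 121.33  77.54   3.4 ]
[[-0.96 -1.55]
 [ 0.11 -2.08]
 [-0.64  0.79]
 [ 0.31  0.58]
 [-1.52  0.81]
 [-1.29  0.8 ]
 [ 0.39  0.82]
 [-0.39 -0.64]]
top [585.48 124.55  60.06   3.33]
side [585.81 140.58  69.46   3.28]
plane z err at centre mm 0.5625287154771841
near hole on y=-W [-0.0878 -0.099   0.0622]
far hole on y=-W+76 [-0.0884 -0.023   0.0635]
blade L [ 0.107  -0.0191  0.032 ] [ 0.1111 -0.022   0.046 ]
blade R [ 0.1088 -0.0748  0.046 ] [ 0.1088 -0.0748  0.046 ]
butt L [-0.1104 -0.0295  0.032 ] [-0.1028 -0.0323  0.046 ]
butt R [-0.1045 -0.0618  0.046 ] [-0.1045 -0.0618  0.046 ]
cut L [-0.0433 -0.0028  0.027 ] [-0.0345 -0.0071  0.046 ]
cut R [-0.0391 -0.0887  0.046 ] [-0.0391 -0.0887  0.046 ]
cut top [-0.0231 -0.0458  0.027 ] [-0.0147 -0.0492  0.046 ]
cut bot [-0.0639 -0.0153  0.027 ] [-0.0546 -0.0193  0.046 ]
```

```bash
cat > ov.py <<'E'
from tray import *
x=np.load('tray.npy'); H=.046;L=.13;W=.099
for n,(x0,y0,x1,y1) in (('top',(150,130,290,265)),('side',(260,120,400,230))):
    p=np.load(f'{n}0.npz')['p']; k=5
    im=cv2.resize(p[y0:y1,x0:x1,::-1],None,fx=k,fy=k,interpolation=cv2.INTER_CUBIC)
    def ln(a,b,col):
        q=((proj(n,T(x,[a,b]))-[x0,y0]+.5)*k-.5).round().astype(int); cv2.line(im,tuple(map(int,q[0])),tuple(map(int,q[1])),col,1)
    c=[(L,W),(L,-W),(-L,-W),(-L,W)]
    for i in range(4):
        a,b=c[i],c[(i+1)%4]
        ln((*a,H),(*b,H),(0,255,0)); ln((*a,0),(*b,0),(255,0,255)); ln((*a,H),(*a,0),(255,255,0))
    cv2.imwrite(f'pics/ov_{n}.png',im)
for n in ('top','side'):
    d=np.load(f'{n}0.npz')['d']; c=cloud(n,d)
    q=(c-x[:3]/1000)@Rt(x[3])
    m=(abs(q[...,2]-H)<.004)&(abs(q[...,0])<.15)&(abs(q[...,1])<.12)&(d>0)
    Q=q[m]; print(n,len(Q),'x',np.percentile(Q[:,0],[0,1,99,100]).round(4),'y',np.percentile(Q[:,1],[0,1,99,100]).round(4))
    A=np.c_[Q[:,:2],np.ones(len(Q))]; k,*_=np.linalg.lstsq(A,Q[:,2],rcond=None); print(' plane in tray',k.round(4), (Q[:,2]-A@k).std())
E
python3 ov.py
```

```text
top 6334 x [-0.1313 -0.1275  0.1284  0.13  ] y [-0.1005 -0.0978  0.0985  0.1014]
 plane in tray [0.     0.     0.0465] 0.0016325939745964592
side 2047 x [-0.129  -0.1265  0.13    0.1312] y [-0.1039 -0.0999  0.0982  0.1038]
 plane in tray [-0.002   0.0036  0.0455] 0.0013909530685291072
```

View pics/ov_top.png

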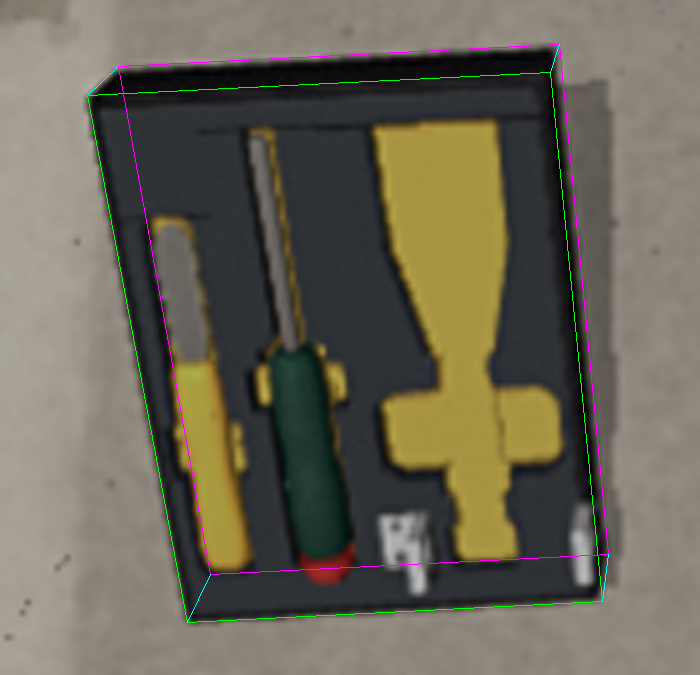

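View pics/ov_side.png

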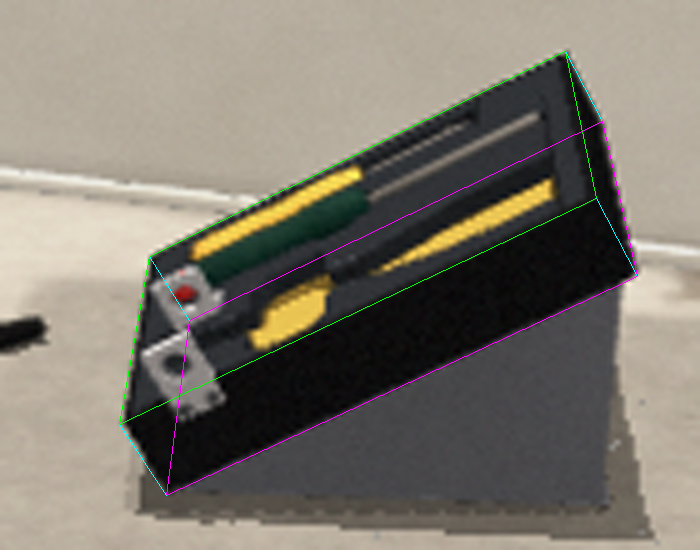

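The wireframe fits to about a pixel. From the pocket floor edges, the pocket point is at about (-39, -45) mm in the tray frame. The side camera reads x about 2 mm higher than the top one. Moving over the scraper now.

Request:
move_arm --increments "1 31 53 0 0 0 0.1643;1 31 53 0 0 0 0.1643;1 31 53 0 0 0 0.1643;1 31 53 0 0 0 0.1643;1 31 53 -10 0 0 0.1643;1 31 53 -10 0 0 0.1643;1 31 53 -10 0 0 0.1643;1 31 53 -10 0 0 0.1643" --newtons 60

```text
t: 1.1
eef_pos: [0.4543, -0.2172, 0.191]
tool_rot: [0.0, 0.686, 0.727, -0.0]
contact_force: [0.9, -1.6, -0.3]
gripper_width: 1.001
```

Request:
move_arm --increments "1 6.5 8 -20 0 0 -0.005;1 0 0 -25 0 0 0;1 0 0 -25 0 0 0;1 0 0 -25 0 0 0;1 0 0 -25 0 0 0;1 0 0 -20 0 0 0;1 0 0 -11 0 0 0;1 0 0 0 0 0 0"

```text
t: 2.1
eef_pos: [0.4598, -0.2107, 0.0398]
tool_rot: [-0.001, 0.69, 0.724, -0.0]
contact_force: [0.2, -0.2, 0.7]
gripper_width: 1.002
```

```bash
cat > snap.py <<'E'
import sys
from h import *
def snap(tag):
    for n in ("side","top"):
        p,d=vision.read_camera(n); np.savez(f'{n}{tag}.npz',p=p,d=d)
    o=bot.get_obs(); print('t',o['t'],'pos',np.round(o['eef_pos'],4),'rot',np.round(o['tool_rot'],4),'q',np.round(o['q'],2),'F',np.round(o['contact_force'],1))
if __name__=='__main__': snap(sys.argv[1])
E
python3 snap.py 1
python3 - <<'E'
from h import *
crop(np.load('top1.npz')['p'],270,170,430,290,5,'pics/t1.png')
crop(np.load('side1.npz')['p'],190,150,350,270,5,'pics/s1.png')
P=bot.get_obs()['eef_pos']
for n,o in (('top',(270,170)),('side',(190,150))): print(n,(proj(n,P)-o+.5)*5-.5)
E
```

```text
t 2.2 pos [ 0.4607 -0.211   0.0408] rot [3.000e-04 6.898e-01 7.240e-01 2.000e-04] q [ 0.6   0.51 -0.36  2.08  0.31  0.61  0.08] F [0.3 0.2 0.3]
top [[470.72221393 392.2142207 ]]
side [[405.70945352 555.89308892]]
```

View pics/t1.png

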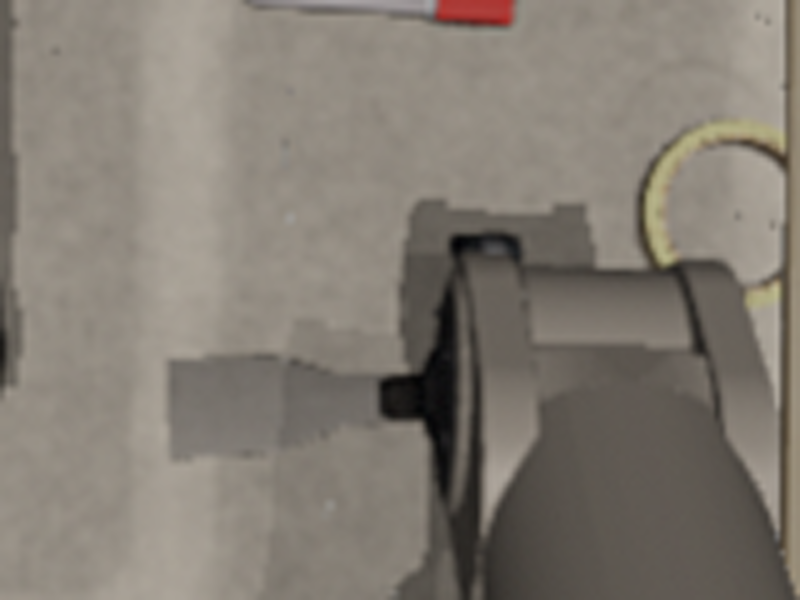

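View pics/s1.png

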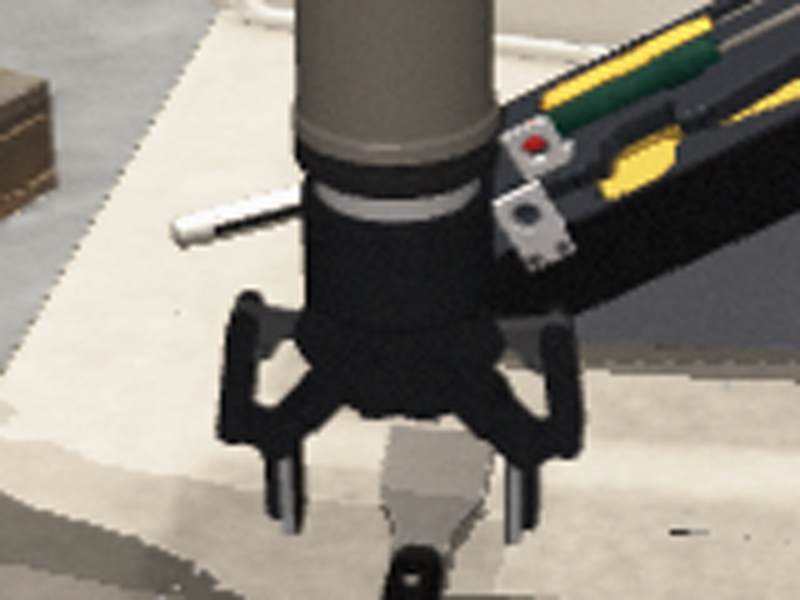

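The top view shows the gripper over the scraper's grip, with the blade still at (165–270, 360–460) in the crop. The side view shows the fingertips at (290,530) and (513,542), on either side of the grip. Descending and closing.

Request:
move_arm --increments "1 0 2 -12 0 0 0;1 0 0 -12 0 0 0;1 0 0 -12 0 0 0;1 0 0 0 0 0 0;0 0 0 0 0 0 0;0 0 0 0 0 0 0;0 0 0 0 0 0 0;0 0 0 0 0 0 0" --newtons 80

```text
t: 3.2
eef_pos: [0.4606, -0.209, 0.005]
tool_rot: [0.0, 0.69, 0.724, -0.0]
contact_force: [-1.1, 1.1, 6.1]
gripper_width: 0.253
```

```bash
cat > fit2.py <<'E'
from tray import *
H=.046;L=.13;W=.099
K=lambda l,o,k:np.array(l)/k+o-0.4
ct=[(L,W,0),(L,-W,0),(-L,W,H),(-L,-W,H)]; pt=K([(116,71),(556,49),(190,618),(600,598)],(150,130),5)
cs=[(-L,-W,H),(-L,-W,0),(L,-W,0),(L,W,H)]; ps=K([(127,420),(172,491),(635,272),(567,54)],(260,120),5)
t=np.load('top0.npz'); 
def f(x): return np.r_[(proj('top',T(x,ct))-pt).ravel(),(proj('side',T(x,cs))-ps).ravel()*.7, pl(x)]
k=np.array([0.57707858,0.03356316,-0.21023199])
def pl(x):
    P=T(x,[0,0,H])[0]; return [1e3*(P[0]*k[0]+P[1]*k[1]+k[2]-P[2])*1.0]
r=least_squares(f,[584,121,78,3.4]); x=r.x; print(x.round(2)); print(r.fun[:-1].reshape(-1,2).round(2)); np.save('tray.npy',x)
for nm,p in dict(pocket=(-.0392,-.0449,.04175),eye_near=(-.0912,-.096,.06),eye_far=(-.0912,-.02,.06)).items():
    print(nm,T(x,p)[0].round(4), proj('top',T(x,p)),proj('side',T(x,p)))
E
python3 fit2.py
```

```text
[584.68 121.91  77.95   3.63]
[[-0.15 -0.82]
 [ 0.16 -1.28]
 [-0.7   0.94]
 [ 0.27  0.39]
 [-0.94  0.47]
 [-0.78  0.45]
 [ 0.38  0.34]
 [-0.37 -0.63]]
pocket [0.5328 0.0736 0.0945] [[242.97387192 215.71338108]] [[317.0806375  180.59545939]]
eye_near [0.482  0.0192 0.0843] [[266.65345459 238.16210993]] [[294.49452369 192.76478218]]
eye_far [0.4772 0.0951 0.0843] [[233.81393707 239.9770172 ]] [[296.27117196 179.26292466]]
```

Request:
move_arm --increments "0 0 0 0 0 0 0;0 0 0 10 0 0 0;0 0 0 20 0 0 0;0 0 0 30 0 0 0;0 0 0 35 0 0 -0.17;0 0 0 35 0 0 -0.17;0 0 20 35 0 0 -0.17;0 0 30 30 0 0 -0.17"

```text
t: 4.2
eef_pos: [0.4602, -0.1589, 0.2012]
tool_rot: [0.0, 0.893, 0.449, 0.0]
contact_force: [0.7, 0.3, -0.8]
gripper_width: 0.257
```

Request:
move_arm --increments "0 10 46 0 0 0 -0.1746;0 10 46 0 0 0 -0.1746;0 10 46 0 0 0 -0.1746;0 10 46 0 0 0 -0.1746;0 10 46 0 0 0 -0.1746;0 0 0 0 0.01035 -0.1742 0;0 0 0 0 0.01035 -0.1742 0;0 0 0 0 0.01035 -0.1742 0"

```text
t: 5.2
eef_pos: [0.5112, 0.0677, 0.1997]
tool_rot: [-0.001, 0.969, 0.03, 0.245]
contact_force: [1.4, -1.9, -0.6]
gripper_width: 0.258
```

Run:
```python
from tray import *
o=bot.get_obs(); R=Ro.from_quat(np.roll(o['tool_rot'],-1)).as_matrix(); print(o['eef_pos'].round(4),o['q'].round(2)); print(R.round(4)); 
Rg=Rt(3.4)@np.diag([1,-1,-1]); print(Rg.round(4)); print('needed rotvec',Ro.from_matrix(Rg@R.T).as_rotvec())
```

```text
[0.5112 0.0677 0.1997] [-0.08  0.07 -0.28  2.31  0.52  0.34 -2.32]
[[ 0.8783  0.0582  0.4746]
 [ 0.057  -0.9982  0.0168]
 [ 0.4747  0.0124 -0.88  ]]
[[ 0.8645  0.0593  0.4991]
 [ 0.0514 -0.9982  0.0297]
 [ 0.5     0.     -0.866 ]]
needed rotvec [ 0.01403402 -0.02812924  0.00132233]
```

Request:
move_arm --increments "0 1 2 -10 0 0 0;0 1 2 -10 0 0 0;0 0 1 -15 0 0 0;0 0 0 -15 0 0 0;0 0 0 -10 0 0 0;0 0 0 -5 0 0 0;0 0 0 0 0 0 0;0 0 0 0 0 0 0"

```text
t: 6.2
eef_pos: [0.5144, 0.0727, 0.1347]
tool_rot: [-0.001, 0.97, 0.03, 0.243]
contact_force: [0.8, 0.3, -1.2]
gripper_width: 0.25
```

```bash
python3 snap.py 2
python3 - <<'E'
from tray import *
o=bot.get_obs(); R=Ro.from_quat(np.roll(o['tool_rot'],-1)).as_matrix(); Rg=Rt(3.4)@np.diag([1,-1,-1]); print('needed rotvec',Ro.from_matrix(Rg@R.T).as_rotvec())
crop(np.load('top2.npz')['p'],150,130,290,265,5,'pics/t2.png')
crop(np.load('side2.npz')['p'],255,110,395,220,5,'pics/s2.png')
E
```

```text
t 6.3 pos [0.5145 0.0727 0.1347] rot [-6.000e-04  9.695e-01  2.950e-02  2.432e-01] q [-0.24  0.2  -0.13  2.37  1.02  0.21 -2.83] F [ 0.1 -0.  -0.7]
needed rotvec [ 0.01497287 -0.03161642  0.0019534 ]
```

View pics/t2.png

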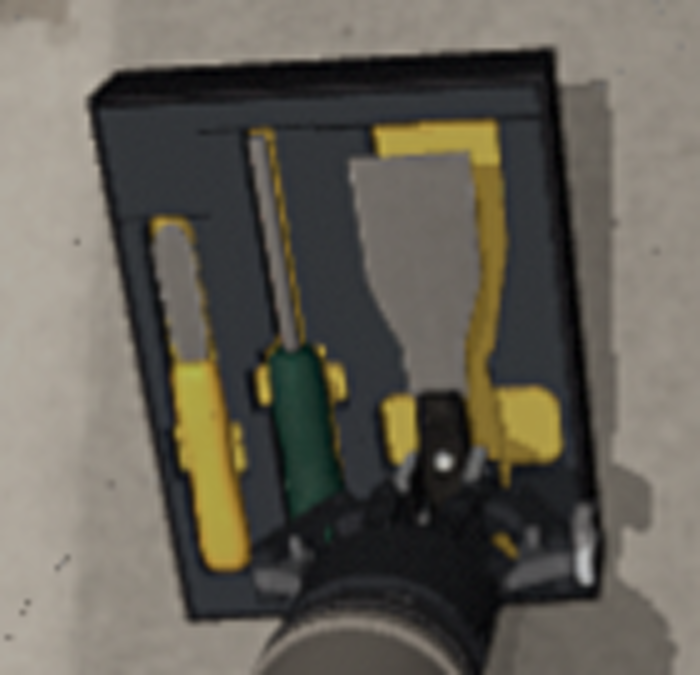

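View pics/s2.png

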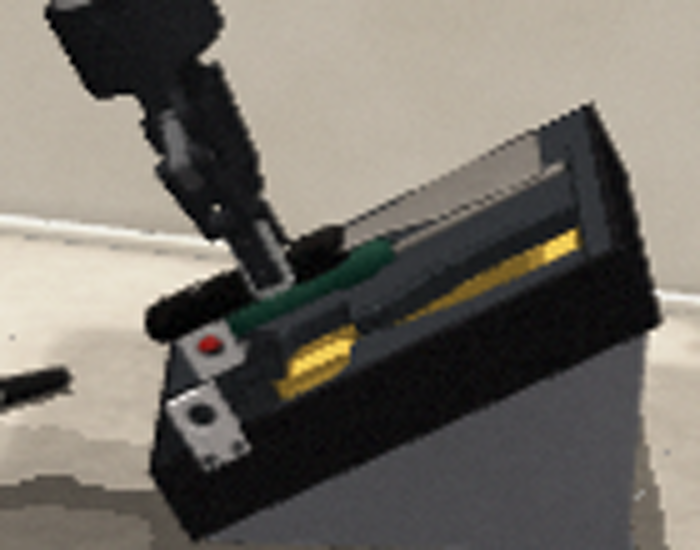

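The pictures show the scraper aligned with the pocket and hovering above it, shifted left only by parallax. The joints are a concern: q6 is 0.21 and q7 is -2.83, both near their limits, and the tilt is 2° short. I'll fit the arm's kinematics to see what can be reached.

```bash
cat > kin.py <<'E'
from tray import *
def rz(a): return Ro.from_euler('z',a).as_matrix()
def ry(a): return Ro.from_euler('y',a).as_matrix()
def fk(q,p):
    # p: s1-sign fixed -1 ; offs: yaw0, yaw7, d0..d3, elbow ax ay, lateral offsets b1 b2 b3
    s=p[:4]; (y0,y7,d0,d1,d2,d3,ax,l1,l2,l3,a3)=p[4:]
    R=rz(y0+s[0]*q[0]); P=np.array([0,0,d0]); P=P+R@[a3,l1,0]
    R=R@ry(q[1])@rz(s[1]*q[2]); P=P+R@[ax,l2,d1]
    R=R@ry(q[3]); P=P+R@[-ax,0,d2]; R=R@rz(s[2]*q[4]); P=P+R@[0,l3,0]
    R=R@ry(q[5])@rz(y7+s[3]*q[6]); P=P+R@[0,0,d3]
    return P,R
E
cat > kfit.py <<'E'
from kin import *; import itertools
S=[([1.153,.478,.022,1.556,-.011,1.109,-.083],[.206,-.642,.230],[-.001,.988,.154,0]),
([0.6,.51,-.36,2.08,.31,.61,.08],[.4607,-.211,.0408],[3e-4,.6898,.7240,2e-4]),
([-.08,.07,-.28,2.31,.52,.34,-2.32],[.5112,.0677,.1997],[-.001,.969,.03,.245]),
([-.24,.2,-.13,2.37,1.02,.21,-2.83],[.5145,.0727,.1347],[-6e-4,.9695,.0295,.2432])]
S=S[:]
Rs=[Ro.from_quat(np.roll(s[2],-1)).as_matrix() for s in S]
best=None
for sg in itertools.product((1,-1),repeat=4):
  for y7 in (0,1.57,-1.57,3.1):
    def f(v):
        p=np.r_[sg,v]; o=[]
        for s,R in zip(S,Rs):
            P,Q=fk(s[0],p); o+=list((P-s[1])*20)+list(Ro.from_matrix(Q@R.T).as_rotvec()*3)
        return np.r_[o, 0.05*np.array(v[6:])]
    r=least_squares(f,[0,y7,.3,.4,.4,.3,0,0,0,0,0])
    if best is None or r.cost<best[0]: best=(r.cost,sg,r.x,r.fun); print(r.cost,sg,r.x.round(3))
print(best[3][:24].reshape(4,6).round(3)/[20,20,20,3,3,3])
np.save('kin.npy',np.r_[best[1],best[2]])
E
python3 kfit.py
```

```text
43.657342747914164 (1, 1, 1, 1) [ 1.091  0.017  0.975 -2.304 -0.045 -0.84   1.047  0.298 -0.559  0.456
 -0.925]
32.742160223663305 (1, 1, 1, 1) [ 1.116  4.738  0.969 -2.318 -0.009 -0.878  1.044  0.331 -0.612  0.488
 -0.943]
31.70181004394321 (-1, 1, 1, 1) [-1.303 -1.414  0.375  0.353  0.556  0.209 -0.053  0.679 -0.267  0.225
 -0.338]
13.153062627666477 (-1, 1, 1, -1) [-1.183 -0.743  0.392  0.402  0.577  0.245 -0.097  0.628 -0.255  0.232
 -0.247]
13.153062626257695 (-1, 1, 1, -1) [-1.183 -0.743  0.392  0.402  0.577  0.245 -0.097  0.628 -0.255  0.232
 -0.247]
9.29589731518626 (-1, 1, -1, -1) [-1.09   0.203  0.219  0.167  0.221  0.125  0.131  0.878 -0.365  0.07
 -0.09 ]
9.295897277641359 (-1, 1, -1, -1) [-1.09   0.203  0.219  0.167  0.221  0.125  0.131  0.878 -0.365  0.07
 -0.09 ]
8.319792773664831 (-1, -1, -1, 1) [-0.172  0.848  0.326  0.616  0.474  0.424 -0.033  0.047 -0.011  0.013
  0.012]
8.319792773651487 (-1, -1, -1, 1) [-0.172  0.848  0.326  0.616  0.474  0.424 -0.033  0.047 -0.011  0.013
  0.012]
8.31979277356086 (-1, -1, -1, 1) [-0.172  0.848  0.326  0.616  0.474  0.424 -0.033  0.047 -0.011  0.013
  0.012]
0.004020177392805217 (-1, -1, -1, -1) [-8.000e-03  1.567e+00  2.890e-01  5.480e-01  4.660e-01  3.370e-01
  1.000e-03 -2.700e-02 -3.100e-02  2.000e-03  2.000e-03]
0.004020177392804913 (-1, -1, -1, -1) [-8.000e-03  1.567e+00  2.890e-01  5.480e-01  4.660e-01  3.370e-01
  1.000e-03 -2.700e-02 -3.100e-02  2.000e-03  2.000e-03]
[[ 0.00035     0.          0.0005     -0.001       0.00033333 -0.00366667]
 [-0.00155    -0.00195    -0.00055    -0.00033333  0.009       0.00233333]
 [-0.0001      0.00235     0.00035    -0.001       0.00833333 -0.006     ]
 [ 0.         -0.0002     -0.00035    -0.00833333  0.007       0.00266667]]
```

The model fits to about 2 mm, so I can sweep the redundancy for feasible poses at the pocket, the eyes and the pin.

```bash
cat > ik.py <<'E'
from kin import *
p=np.load('kin.npy'); lo=np.array([-2.96,-.34,-1.41,.24,-1.37,.17,-2.96]); hi=np.array([2.96,2.1,1.46,2.44,4.51,1.92,2.96])
def ik(P,R,q0,q3=None):
    def f(q):
        A,Q=fk(q,p); e=np.r_[(A-P)*10,Ro.from_matrix(Q@R.T).as_rotvec()*3]
        return np.r_[e,(q[2]-q3)*.5] if q3 is not None else np.r_[e,(q-q0)*1e-3]
    q0=np.clip(q0,lo+1e-3,hi-1e-3); r=least_squares(f,q0,bounds=(lo,hi)); A,Q=fk(r.x,p)
    return r.x,np.linalg.norm(A-P)*1e3,np.degrees(Ro.from_matrix(Q@R.T).magnitude())
E
cat > sweep.py <<'E'
from ik import *
zt=Rt(3.4)[:,2]; pk=np.array([.5328,.0736,.0945])
for tilt in (30,25,20):
  for name,off in (('hover',.035),('home',-.0047)):
    for flip in (0,1):
      R=Rt(3.4,tilt)@np.diag([1,-1,-1])@rz(np.pi*flip)
      sols={}
      for q3 in np.arange(-1.2,1.3,.3):
        for q5 in (0,1.5,3,-1):
          for q7 in (-2,0,2):
            q,e,a=ik(pk+off*zt,R,[-.2,.2,q3,2.3,q5,.4,q7],q3)
            if e<1.5 and a<.6:
                m=np.minimum(q-lo,hi-q); k=round(q[2],1)
                if k not in sols or m.min()>sols[k][0]: sols[k]=(m.min(),q)
      print(tilt,name,'flip',flip,len(sols))
      for k in sorted(sols): print('   ',k,sols[k][0].round(2),sols[k][1].round(2))
E
python3 sweep.py
```

```text
30 hover flip 0 3
    -0.6 0.0 [ 0.18  0.26 -0.6   2.39  1.53  0.29  2.96]
    -0.3 0.0 [-0.08  0.23 -0.3   2.4   1.51  0.21  2.96]
    -0.1 0.0 [-0.31  0.22 -0.06  2.41  1.52  0.17  2.93]
30 hover flip 1 5
    -1.2 0.08 [ 0.67  0.46 -1.2   2.36  1.53  0.57 -0.09]
    -0.9 0.07 [ 0.44  0.33 -0.9   2.37  1.5   0.4  -0.12]
    -0.6 0.06 [ 0.19  0.26 -0.6   2.38  1.5   0.29 -0.14]
    -0.3 0.04 [-0.08  0.23 -0.3   2.4   1.5   0.21 -0.17]
    -0.1 0.0 [-0.31  0.22 -0.06  2.41  1.52  0.17 -0.21]
30 home flip 0 8
    -1.2 0.0 [ 0.64  0.61 -1.19  2.34  1.68  0.69  2.96]
    -0.9 0.09 [ 0.43  0.46 -0.9   2.35  1.7   0.49  2.87]
    -0.6 0.08 [ 0.18  0.38 -0.6   2.36  1.76  0.35  2.77]
    -0.3 0.06 [-0.08  0.34 -0.3   2.38  1.87  0.24  2.62]
    -0.0 0.0 [-0.33  0.33 -0.02  2.4   2.12  0.17  2.35]
    0.6 0.0 [-0.86  0.4   0.63  2.43  3.8   0.17  0.63]
    0.9 0.0 [-1.05  0.49  0.9   2.44  4.18  0.3   0.22]
    1.2 0.0 [-1.22  0.71  1.2   2.44  4.36  0.57  0.  ]
30 home flip 1 7
    -1.2 0.1 [ 0.64  0.62 -1.2   2.34  1.68  0.7  -0.17]
    -0.9 0.09 [ 0.43  0.46 -0.9   2.35  1.7   0.49 -0.27]
[... 2990 characters left out ...]
   0.6 0.05 [-0.79  0.39  0.6   2.3  -0.73  0.22 -1.08]
    0.9 0.13 [-1.01  0.49  0.9   2.31 -1.15  0.35 -0.68]
    1.2 0.0 [-1.16  0.66  1.17  2.31 -1.37  0.56 -0.49]
20 home flip 1 9
    -1.2 0.21 [ 0.65  0.63 -1.2   2.22  1.28  0.72  0.22]
    -0.9 0.22 [ 0.45  0.47 -0.9   2.22  1.12  0.51  0.32]
    -0.6 0.2 [ 0.21  0.39 -0.6   2.24  0.94  0.38  0.46]
    -0.3 0.11 [-0.04  0.35 -0.3   2.25  0.71  0.28  0.66]
    0.0 0.05 [-0.3   0.33 -0.    2.27  0.37  0.22  0.98]
    0.3 0.02 [-0.55  0.34  0.3   2.28 -0.14  0.19  1.48]
    0.6 0.05 [-0.79  0.39  0.6   2.3  -0.73  0.22  2.06]
    0.9 0.13 [-1.01  0.49  0.9   2.31 -1.15  0.35  2.46]
    1.2 0.0 [-1.16  0.66  1.17  2.31 -1.37  0.56  2.66]
```

With the present grasp the tilted insertion runs q6 and q7 into their limits. I'll set the scraper down beside the tray and regrasp it with the tool leaning 15° the other way, so the tool only needs 15° of tilt at the tray. Checking the reach for that plan:

```bash
cat > plan.py <<'E'
from ik import *
o=bot.get_obs(); R=Ro.from_quat(np.roll(o['tool_rot'],-1)).as_matrix(); Rg=Rt(3.4,0)@np.diag([1,-1,-1]); print('to vertical',Ro.from_matrix(Rg@R.T).as_rotvec().round(4))
q=o['q']; zt=Rt(3.4)[:,2]; pk=np.array([.5328,.0736,.0945])
seq=[('up',[.5145,.0727,.21],30-28),('mid',[.47,-.115,.2],0),('down',[.47,-.115,.005],0),('tilt',[.469,-.115,.04],-15),('grab',[.469,-.115,.005],-15),('lift',[.469,-.115,.2],-15),('over',[.5,.07,.2],15),('hover',pk+.04*zt,15),('home',pk-.005*zt,15)]
for n,P,t in seq:
    q,e,a=ik(np.array(P),Rt(3.4,t)@np.diag([1,-1,-1]),q); print(n,q.round(2),round(e,1),round(a,1),'margin',np.minimum(q-lo,hi-q).min().round(2))
E
python3 plan.py
```

```text
to vertical [-0.0159  0.4911 -0.0015]
up [ 0.08  0.26 -0.4   1.95  0.14  0.92 -1.9 ] 0.0 0.0 margin 0.49
mid [ 0.37  0.22 -0.29  2.02  0.08  0.91 -1.47] 0.0 0.0 margin 0.42
down [ 0.26  0.53 -0.18  2.16  0.21  0.47 -1.59] 0.0 0.0 margin 0.28
tilt [ 0.22  0.58 -0.18  1.96  0.17  0.88 -1.57] 0.0 0.0 margin 0.48
grab [ 0.22  0.63 -0.17  1.97  0.19  0.82 -1.59] 0.0 0.0 margin 0.47
lift [ 0.24  0.36 -0.19  1.85  0.1   1.2  -1.51] 0.0 0.0 margin 0.59
over [ 0.01  0.13 -0.33  2.16  0.18  0.61 -1.96] 0.0 0.0 margin 0.28
hover [-0.07  0.26 -0.26  2.21  0.31  0.44 -2.08] 0.0 0.0 margin 0.23
home [-0.11  0.36 -0.2   2.19  0.37  0.37 -2.13] 0.0 0.0 margin 0.2
```

Request:
move_arm --increments "0 0 0 25 0 0 0;0 -6 -26 25 0 0 0;0 -6 -27 25 0 0 0;0 -6 -27 0 0 0 0;0 -6 -27 0 -0.004 0.1228 0;0 -6 -27 0 -0.004 0.1228 0;0 -7 -27 0 -0.004 0.1228 0;0 -7 -27 0 -0.004 0.1228 0"

```text
t: 7.3
eef_pos: [0.4715, -0.1123, 0.2057]
tool_rot: [0.0, 1.0, 0.03, -0.002]
contact_force: [-0.0, 1.2, -1.3]
gripper_width: 0.253
```

Request:
move_arm --increments "0 0 0 -35 0 0 0;0 0 0 -40 0 0 0;0 0 0 -40 0 0 0;0 0 0 -40 0 0 0;0 0 0 -30 0 0 0;0 0 0 -12 0 0 0;0 0 0 -6 0 0 0;0 0 0 0 0 0 0"

```text
t: 8.3
eef_pos: [0.4709, -0.1112, 0.0048]
tool_rot: [0.001, 1.0, 0.03, -0.001]
contact_force: [-12.2, 4.0, 34.0]
gripper_width: 0.248
```

Request:
move_arm --increments "0 0 0 2 0 0 0;0.6 0 0 0 0 0 0;0.6 0 0 0 0 0 0;0.6 0 0 0 0 0 0;0.6 -1 0 15 0 0.0873 0;0.6 0 0 10 0 0.0873 0;0.6 0 0 5 0 0.0873 0;0.6 0 0 0 0 0 0"

```text
t: 9.3
eef_pos: [0.4721, -0.1111, 0.0335]
tool_rot: [-0.004, 0.991, 0.03, -0.13]
contact_force: [0.4, -0.7, -1.0]
gripper_width: 0.604
```

```bash
python3 snap.py 3
python3 - <<'E'
from tray import *
o=bot.get_obs(); R=Ro.from_quat(np.roll(o['tool_rot'],-1)).as_matrix(); Rg=Rt(3.4,-15)@np.diag([1,-1,-1]); print('needed',Ro.from_matrix(Rg@R.T).as_rotvec().round(4))
crop(np.load('top3.npz')['p'],250,170,390,280,5,'pics/t3.png')
crop(np.load('side3.npz')['p'],210,150,370,270,5,'pics/s3.png')
E
```

```text
t 9.4 pos [ 0.4699 -0.1113  0.0332] rot [-0.0035  0.9909  0.03   -0.131 ] q [ 0.21  0.59 -0.16  1.96  0.14  0.87 -1.55] F [-0.4 -0.6 -0.4]
needed [-0.0147 -0.0016  0.0007]
```

View pics/t3.png

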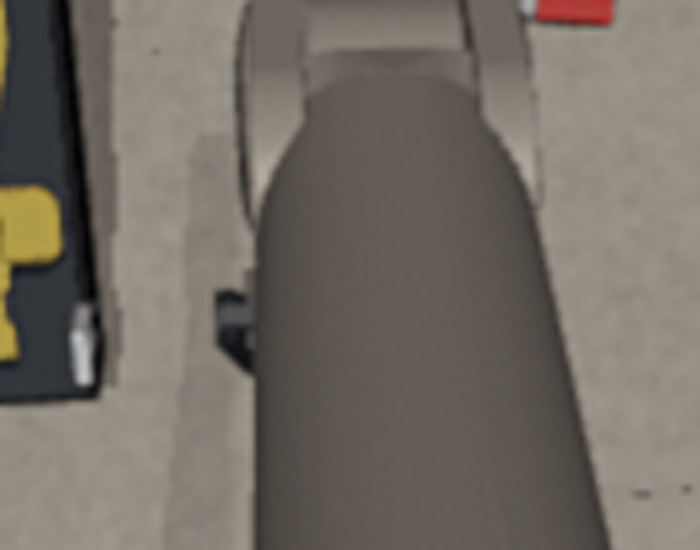

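View pics/s3.png

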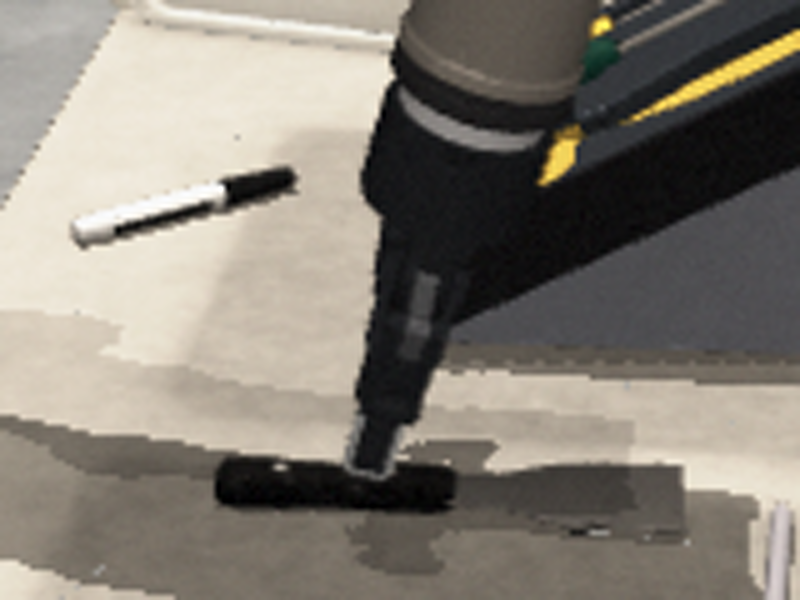

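The side view shows the scraper flat on the table, grip from (215,480) to (455,490) in the crop, with the fingertips at (370,475) over its origin. Descending with the lean to regrasp it.

Request:
move_arm --increments "0.6 0 0 -14 -0.0147 0 0;0.6 0 0 -13 0 0 0;0.6 0 0 0 0 0 0;0 0 0 0 0 0 0;0 0 0 0 0 0 0;0 0 0 0 0 0 0;0 0 0 0 0 0 0;0 0 0 0 0 0 0" --newtons 90

```text
t: 10.4
eef_pos: [0.471, -0.1115, 0.0074]
tool_rot: [0.004, 0.991, 0.029, -0.131]
contact_force: [-0.3, -0.2, 5.1]
gripper_width: 0.244
```

Run:
```python
from tray import *
o=bot.get_obs(); R=Ro.from_quat(np.roll(o['tool_rot'],-1)).as_matrix(); print(o['eef_pos'],R.round(4)); Rg=Rt(3.4,-15)@np.diag([1,-1,-1]); print('needed',Ro.from_matrix(Rg@R.T).as_rotvec().round(4))
np.savez('grasp.npz',P=o['eef_pos'],R=R)
```

```text
[ 0.47095836 -0.11150299  0.0073703 ] [[ 9.640e-01  5.850e-02 -2.594e-01]
 [ 5.640e-02 -9.983e-01 -1.550e-02]
 [-2.599e-01  3.000e-04 -9.656e-01]]
needed [ 0.0003 -0.0011  0.0009]
```

Request:
move_arm --increments "0 0 0 20 0 0 0;0 0 0 40 0 0 0;0 0 0 45 0 0 0;0 0 0 45 0 0 0;0 0 0 45 0 0 0;0 5 30 5 0.0103 -0.1742 0;0 5 30 0 0.0103 -0.1742 0;0 5 30 0 0.0103 -0.1742 0"

```text
t: 11.4
eef_pos: [0.4858, -0.0204, 0.2087]
tool_rot: [-0.004, 0.991, 0.029, 0.133]
contact_force: [-0.4, 0.6, -0.9]
gripper_width: 0.246
```

Request:
move_arm --increments "0 6 24 0 0 0 0;0 6 24 0 0 0 0;0 6 23 0 0 0 0;0 6 23 -15 0 0 0;0 1 0 -20 0 0 0;0 0 0 -20 0 0 0;0 0 0 -15 0 0 0;0 0 0 0 0 0 0"

```text
t: 12.4
eef_pos: [0.5097, 0.0724, 0.1362]
tool_rot: [-0.004, 0.991, 0.029, 0.129]
contact_force: [-0.1, 0.4, -0.9]
gripper_width: 0.246
```

```bash
python3 snap.py 4
python3 - <<'E'
from tray import *
o=bot.get_obs(); R=Ro.from_quat(np.roll(o['tool_rot'],-1)).as_matrix(); Rg=Rt(3.4,15)@np.diag([1,-1,-1]); print('needed',Ro.from_matrix(Rg@R.T).as_rotvec().round(4))
crop(np.load('top4.npz')['p'],150,130,290,265,5,'pics/t4.png')
crop(np.load('side4.npz')['p'],255,110,395,220,5,'pics/s4.png')
E
```

```text
t 12.5 pos [0.5108 0.0727 0.1374] rot [-0.0039  0.9911  0.029   0.1298] q [-0.05  0.24 -0.29  2.2   0.3   0.48 -2.08] F [ 0.  -0.8 -1.3]
needed [-0.0002 -0.0013  0.0007]
```

View pics/t4.png

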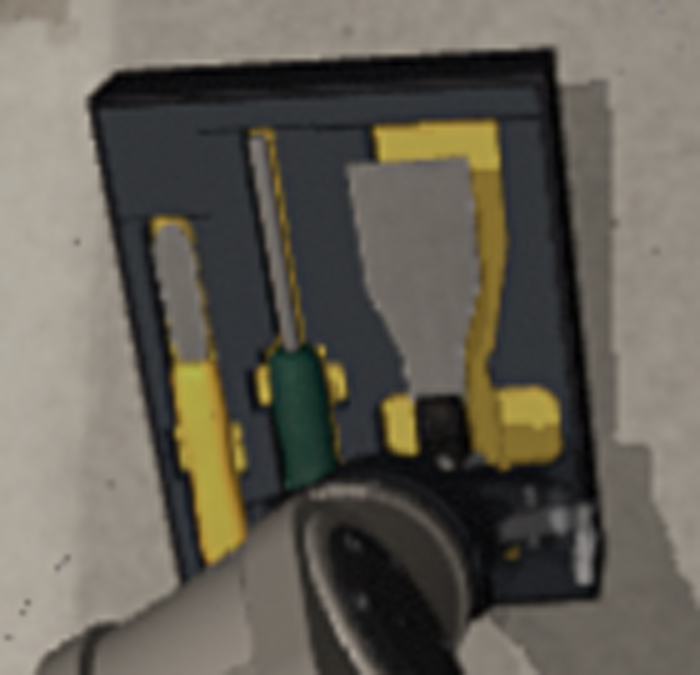

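View pics/s4.png

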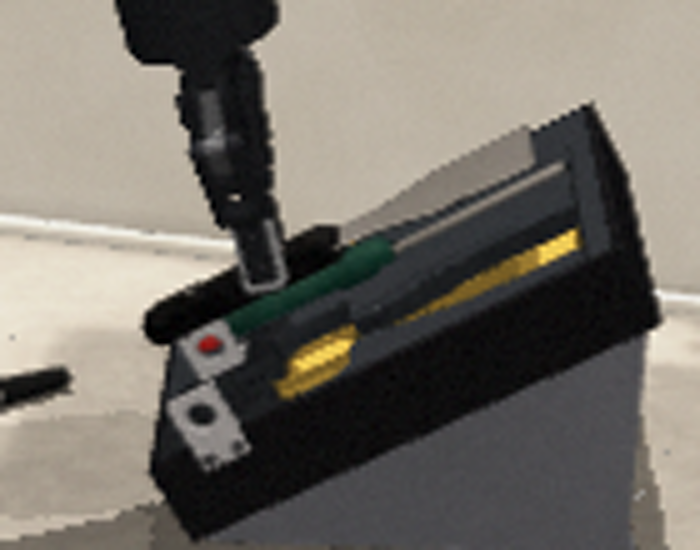

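```bash
cat > cmp.py <<'E'
from tray import *
x=np.load('tray.npy').copy(); x[3]=3.4
pkT=np.array([-.0392,-.0449,.04175])
o=bot.get_obs(); P=o['eef_pos']; R=Ro.from_quat(np.roll(o['tool_rot'],-1)).as_matrix()
g=np.load('grasp.npz'); Rs0=Rt(3.4,0); rel=Rs0.T@(g['P']-(g['P']*[1,1,0]+[0,0,.0097])) # TCP in scraper frame
Rts=g['R'].T@Rs0   # scraper axes in tool
Rs=R@Rts; O=P-Rs@rel
print('scraper origin',O.round(4),'in tray',((O-x[:3]/1000)@Rt(3.4)).round(4),'minus pocket mm',(1e3*((O-x[:3]/1000)@Rt(3.4)-pkT)).round(1))
print('axes err deg',np.degrees(Ro.from_matrix(Rt(3.4).T@Rs).as_rotvec()).round(2))
bl=[O+Rs@[.146,s*.025,0] for s in (1,-1)]
pr={'top':((proj('top',bl)-[150,130]+.5)*5-.5),'side':((proj('side',bl)-[255,110]+.5)*5-.5)}
print(pr)
E
python3 cmp.py
```

```text
scraper origin [0.5097 0.0726 0.1395] in tray [-0.0366 -0.0447  0.0922] minus pocket mm [ 2.6  0.2 50.4]
axes err deg [0.01 0.01 0.01]
{'top': array([[349.00606627, 160.23437456],
       [470.79763839, 154.05189585]]), 'side': array([[529.06539763, 124.22692127],
       [534.45627475, 161.83778594]])}
```

Run:
```python
from h import *
crop(np.load('top4.npz')['p'],210,145,270,190,12,'pics/t4z.png')
crop(np.load('side4.npz')['p'],325,125,385,170,12,'pics/s4z.png')
from cmp import bl
for n,o in (('top',(210,145)),('side',(325,125))): print(n,((proj(n,bl)-o+.5)*12-.5).round(1))
```

```text
scraper origin [0.5097 0.0726 0.1395] in tray [-0.0366 -0.0447  0.0922] minus pocket mm [ 2.6  0.2 50.4]
axes err deg [0.01 0.01 0.01]
{'top': array([[349.00606627, 160.23437456],
       [470.79763839, 154.05189585]]), 'side': array([[529.06539763, 124.22692127],
       [534.45627475, 161.83778594]])}
top [[118.3 205.3]
 [410.6 190.4]]
side [[430.5 118.8]
 [443.4 209.1]]
```

View pics/t4z.png

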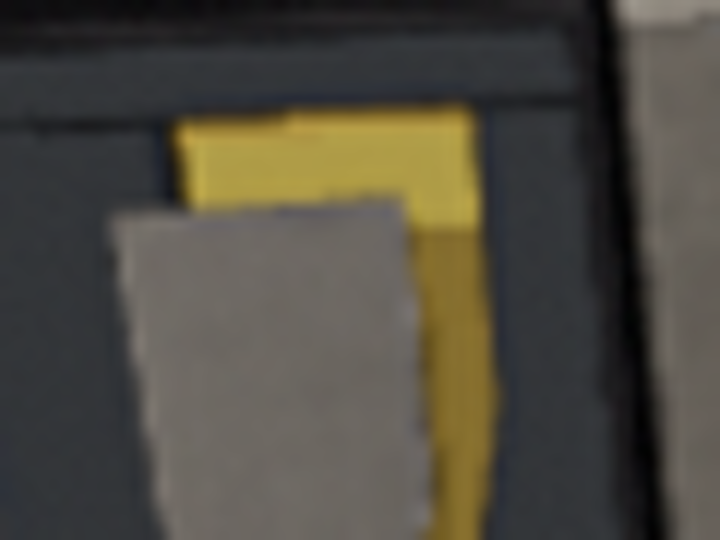

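View pics/s4z.png

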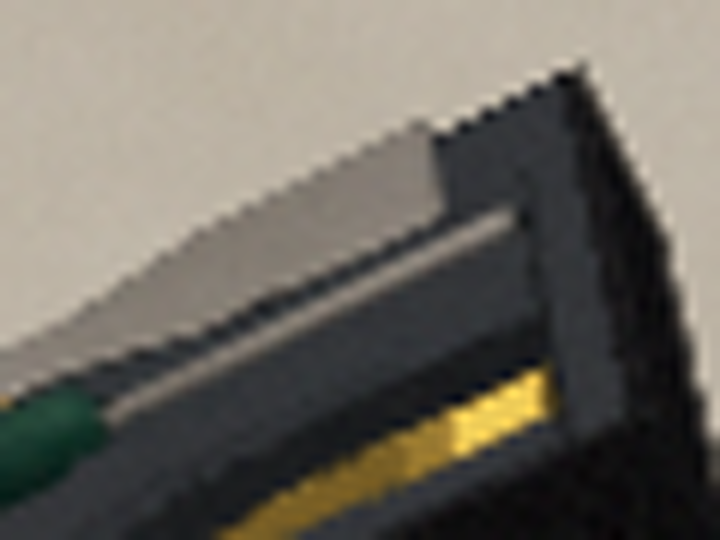

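```bash
cat > fit3.py <<'E'
from tray import *
H=.046;L=.13;W=.099
K=lambda l,o,k:(np.array(l,float)+.5)/k+o-0.5
tb=np.array([.5,-.73])
def Tp(x,ps): # tray pts
    return T(x,ps)
tp=K([(116,71),(556,49),(190,618),(600,598)],(150,130),5)+tb
tc=[(L,W,0),(L,-W,0),(-L,W,H),(-L,-W,H)]
cs=[(-L,-W,H),(-L,-W,0),(L,-W,0),(L,W,H)]; ps=K([(127,420),(172,491),(635,272),(567,54)],(260,120),5)
F=H-.014;B=H-.0025;C=H-.019
pk_t=[((.148,None,B),(224.1+12.5,153.95),'v'),  # blade edge row mid
      ((None,.027,F),(224.1+.4,158),'u'),]
def feats(x):
    px,py=x[4]/1e3,x[5]/1e3
    o=[]
    def add(n,p,uv,comp,w=1):
        q=proj(n,T(x,p))[0]; uv=np.array(uv)+(tb if n=='top' else 0)
        d=(q-uv)*w; o.extend(d if comp=='uv' else [d[0]] if comp=='u' else [d[1]])
    add('top',(px+.148,py,B),(236.6,153.95),'v')
    k=lambda u,v:K([(u,v)],(150,130),5)[0]
    add('top',(px-.071,py,F),k(487,559),'v')
    add('top',(px-.065,py+.01475,F),k(454,545),'u'); add('top',(px-.065,py-.01475,B),k(518,545),'u')
    add('top',(px,py+.041,C),k(383,430),'u'); add('top',(px,py-.041,B),k(562,430),'u')
    add('top',(px+.13,py+.027,F),k(376,150),'u'); add('top',(px+.13,py-.027,B),k(499,150),'u')
    add('top',(px+.022,py-.03,B),k(530,387),'v',.7); add('top',(px-.022,py+.03,C),k(415,468),'v',.7)
    add('side',(px-.052,-W,.060),K([(177,363)],(260,120),5)[0],'uv'); add('side',(px-.052,-W+.076,.060),K([(184,294)],(260,120),5)[0],'uv')
    return o
kk=np.array([0.57707858,0.03356316,-0.21023199])
def f(x):
    P=T(x,[0,0,H])[0]
    return np.r_[(proj('top',T(x,tc))-tp).ravel()*.6,(proj('side',T(x,cs))-ps).ravel()*.6,feats(x),(x[3]-3.4)*1.5,1e3*((P[0]-.0017)*kk[0]+(P[1])*kk[1]+kk[2]-P[2])*.4]
r=least_squares(f,[584,121,78,3.4,-39,-45],loss='soft_l1'); x=r.x; print(x.round(2)); v=f(x)
print(v[:16].reshape(-1,2).round(2).tolist()); print(v[16:].round(2))
np.save('tray3.npy',x)
pk=T(x,[x[4]/1e3,x[5]/1e3,.04175])[0]; print('pocket',pk.round(4)); print('eyes',T(x,[x[4]/1e3-.052,-.096,.06])[0].round(4),T(x,[x[4]/1e3-.052,-.02,.06])[0].round(4))
E
python3 fit3.py
```

```text
[585.65 121.18  79.53   3.45 -38.92 -46.88]
[[-0.23, -0.5], [0.04, -0.62], [-0.76, 0.69], [-0.09, 0.51], [-0.67, 0.11], [-0.53, 0.11], [0.55, 0.06], [0.0, -0.79]]
[ 0.29 -0.46  0.45 -0.49  0.49 -0.78  0.43 -0.22 -0.14 -0.64 -0.23  0.6
  0.22  0.86  0.08 -0.74]
pocket [0.534  0.0711 0.0962]
eyes [0.4829 0.0188 0.086 ] [0.4783 0.0947 0.086 ]
```

```bash
sed -e 's/B=H-.0025/B=H/' -e "s/px+.148,py,B/px+.1505,py,B/; s/py-.01475,B/py-.01725,B/; s/py-.041,B/py-.0435,B/; s/py-.027,B/py-.0295,B/; s/px+.022,py-.03,B/px+.0245,py-.03,B/" -e "s/tray3/tray4/" fit3.py > fit4.py; python3 fit4.py
```

```text
[585.68 121.4   79.31   3.44 -39.55 -45.9 ]
[[-0.27, -0.5], [-0.01, -0.61], [-0.8, 0.68], [-0.15, 0.51], [-0.65, 0.13], [-0.52, 0.13], [0.55, 0.09], [0.01, -0.76]]
[-0.16 -0.21 -0.02 -0.02  0.03 -0.28 -0.06  0.29 -0.33 -0.46 -0.44  0.74
  0.03  1.    0.06 -0.64]
pocket [0.5334 0.0723 0.0957]
eyes [0.4823 0.019  0.0855] [0.4778 0.0949 0.0855]
```

The zooms show the blade edge at (113,214)–(403,199) in the top view and (430,120)–(445,210) in the side view. The side view agrees with the kinematics within 0.2 mm, while the top camera is biased about 1.7 mm in x and 1.2 mm in y. With that corrected, the pocket is at (0.5334, 0.0723, 0.0957). I'll go down to just above the foam.

Request:
move_arm --increments "0 2 -0.5 -5 0 0 0;0 3 -0.5 -6 0 0 0;0 3 0 -6 0 0 0;0 3 0 -5 0 0 0;0 3 0 -5 0 0 0;0 0 0 0 0 0 0;0 0 0 0 0 0 0;0 0 0 0 0 0 0"

```text
t: 13.5
eef_pos: [0.5246, 0.0717, 0.11]
tool_rot: [-0.004, 0.991, 0.029, 0.13]
contact_force: [0.4, -0.2, -1.1]
gripper_width: 0.244
```

```bash
python3 snap.py 5; sed -i "s/^x=.*/x=np.load('tray4.npy')[:4].copy(); x[3]=3.44/; s/^pkT=.*/pkT=np.array([-.03955,-.0459,.04175])/" cmp.py
python3 - <<'E'
from h import *
import cmp
from cmp import bl
crop(np.load('top5.npz')['p'],210,140,280,240,7,'pics/t5.png')
crop(np.load('side5.npz')['p'],280,125,390,210,7,'pics/s5.png')
for n,o in (('top',(210,140)),('side',(280,125))): print(n,((proj(n,bl)-o+.5)*7-.5).round(1))
E
```

```text
t 13.6 pos [0.5246 0.0717 0.11  ] rot [-0.0039  0.9911  0.0291  0.1296] q [-0.07  0.31 -0.26  2.19  0.35  0.42 -2.12] F [ 0.6  0.4 -0.7]
scraper origin [0.5234 0.0716 0.112 ] in tray [-0.04   -0.046   0.0609] minus pocket mm [-0.5 -0.1 19.1]
axes err deg [0.01 0.03 0.01]
{'top': array([[367.1409882 , 141.82604361],
       [484.94223798, 135.85316097]]), 'side': array([[553.14824682, 178.50035079],
       [559.3778306 , 217.74615236]])}
top [[ 94.2 128.8]
 [259.1 120.4]]
side [[599.6 145.1]
 [608.3 200. ]]
```

View pics/t5.png

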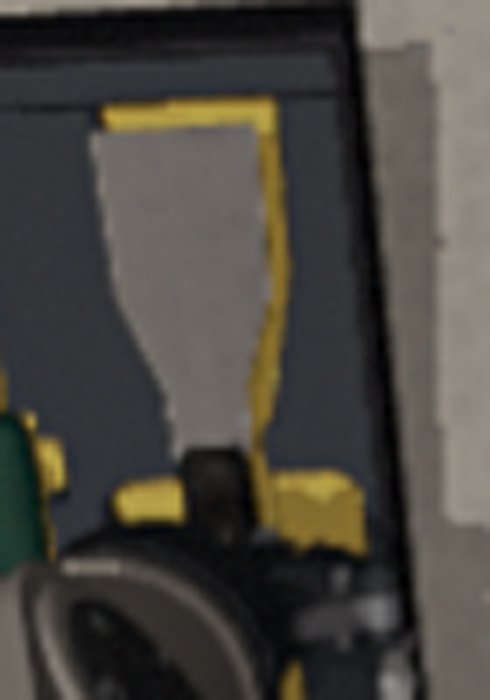

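View pics/s5.png

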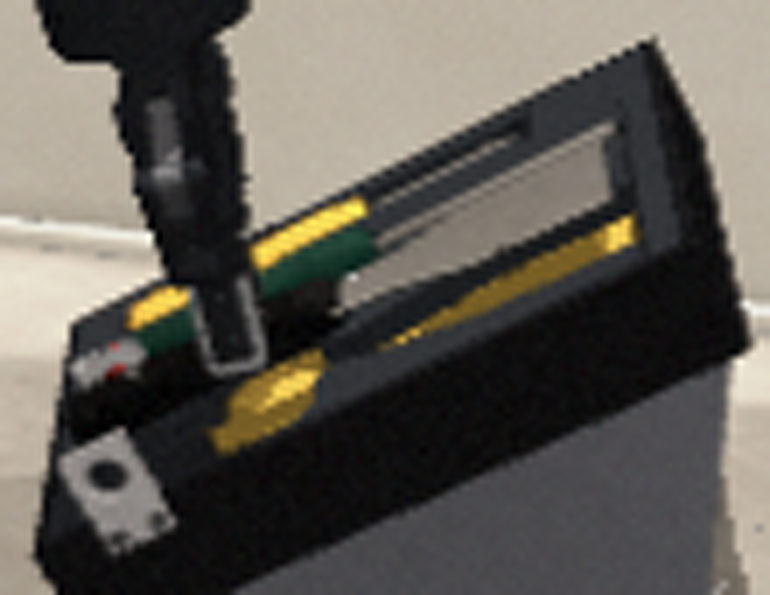

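Request:
move_arm --increments "0 1.5 0.5 -2.2 0 0 0;0 1.5 0.2 -2.4 0 0 0;0 1.5 0 -2.4 0 0 0;0 1.4 0 -2.3 0 0 0;0 0 0 0 0 0 0;0 0 0 0 0 0 0;0 0 0 0 0 0 0;0 0 0 0 0 0 0"

```text
t: 14.6
eef_pos: [0.5305, 0.0724, 0.1006]
tool_rot: [-0.004, 0.991, 0.029, 0.13]
contact_force: [0.2, 1.1, -0.8]
gripper_width: 0.248
```

```bash
python3 snap.py 6
python3 - <<'E'
from h import *
import cmp
from cmp import bl
crop(np.load('top6.npz')['p'],210,140,280,240,7,'pics/t6.png')
crop(np.load('side6.npz')['p'],280,125,390,210,7,'pics/s6.png')
E
```

```text
t 14.7 pos [0.5304 0.0724 0.1006] rot [-0.0039  0.9911  0.0291  0.1295] q [-0.08  0.33 -0.24  2.18  0.36  0.4  -2.13] F [-0.4 -1.1 -1. ]
scraper origin [0.5293 0.0723 0.1026] in tray [-0.0396 -0.0457  0.0497] minus pocket mm [-0.1  0.2  8. ]
axes err deg [0.01 0.05 0.01]
{'top': array([[370.74718908, 133.11129136],
       [487.20958681, 127.20262988]]), 'side': array([[563.65776835, 196.29865862],
       [570.25336638, 236.04001093]])}
```

View pics/t6.png

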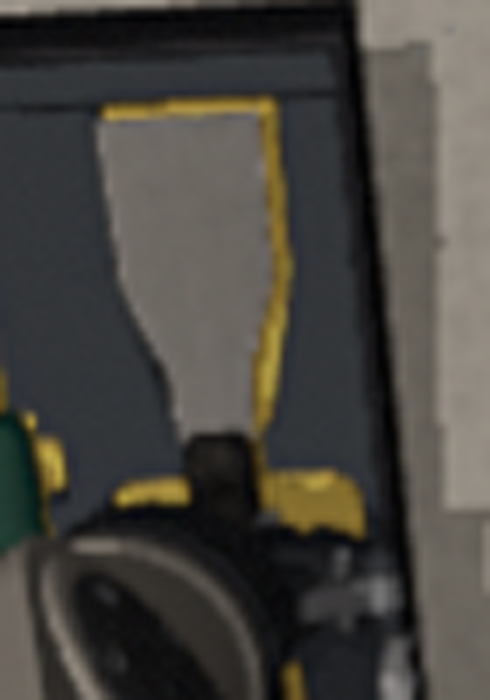

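View pics/s6.png

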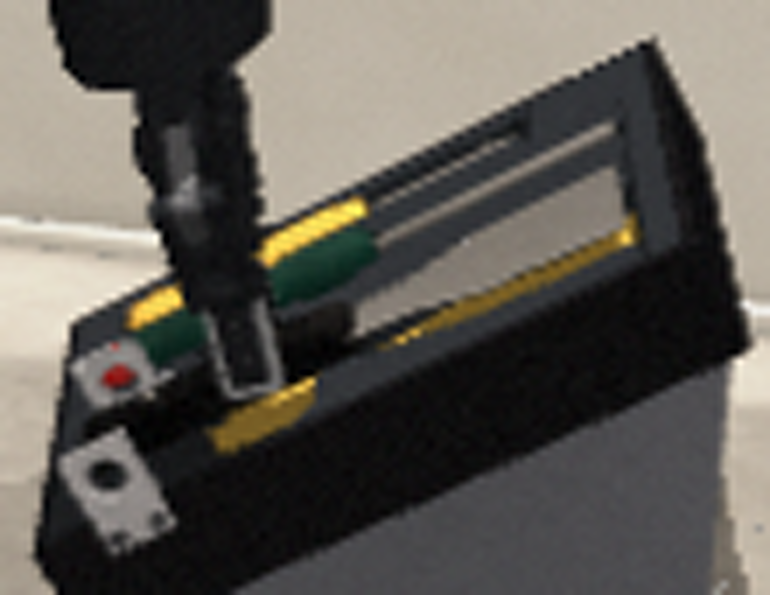

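No contact force yet, and in the top view the scraper lies within the yellow outline. Pressing home along the foam normal.

Request:
move_arm --increments "0 1 0 -1.7 0 0 0;0 1 0.1 -1.7 0 0 0;0 1 0 -1.7 0 0 0;0 1 0.1 -1.7 0 0 0;0 0.5 0 -0.9 0 0 0;0 0 0 0 0 0 0;0 0 0 0 0 0 0;0 0 0 0 0 0 0"

```text
t: 15.7
eef_pos: [0.5348, 0.0721, 0.0927]
tool_rot: [-0.004, 0.991, 0.029, 0.129]
contact_force: [1.3, -5.3, -1.9]
gripper_width: 0.24
```

Run:
```python
from h import *
import cmp
o=bot.get_obs(); print(np.round(o['contact_force'],1), 'Fz_t',o['contact_force']@cmp.Rt(3.44)[:,2], 'Fx_t',o['contact_force']@cmp.Rt(3.44)[:,0],o['eef_pos'])
```

```text
scraper origin [0.5337 0.0721 0.0947] in tray [-0.0398 -0.0462  0.0407] minus pocket mm [-0.2 -0.3 -1. ]
axes err deg [-0.02  0.07 -0.  ]
{'top': array([[375.65386343, 127.08831148],
       [491.02420744, 121.28761743]]), 'side': array([[571.42704157, 211.7060939 ],
       [578.23731176, 251.86302722]])}
[ 1.3 -5.3 -1.9] Fz_t -2.154084638957484 Fx_t -0.08497002920556374 [0.53483637 0.0721231  0.09268351]
```

Request:
move_arm --increments "0 0.3 0 -0.5 0 0 0;0 0.3 0 -0.5 0 0 0;0 0.3 0 -0.5 0 0 0;0 0.3 0 -0.5 0 0 0;0 0 0 0 0 0 0;0 0 0 0 0 0 0;0 0 0 0 0 0 0;0 0 0 0 0 0 0"

```text
t: 16.7
eef_pos: [0.5353, 0.0722, 0.0919]
tool_rot: [-0.003, 0.991, 0.029, 0.129]
contact_force: [-12.4, -5.9, 19.2]
gripper_width: 0.241
```

```bash
cat > ff.py <<'E'
from h import *
import cmp
o=bot.get_obs(); f=o['contact_force']; print('F tray axes',np.round(f@cmp.Rt(3.44),1))
E
python3 ff.py; python3 snap.py 7
python3 - <<'E'
from h import *
crop(np.load('side7.npz')['p'],280,125,390,210,7,'pics/s7.png')
E
```

```text
scraper origin [0.5341 0.0721 0.0939] in tray [-0.0398 -0.0462  0.0398] minus pocket mm [-0.2 -0.3 -1.9]
axes err deg [-0.06  0.08  0.03]
{'top': array([[375.8471896 , 126.4520076 ],
       [491.08420397, 120.62716741]]), 'side': array([[572.2558284 , 213.26942487],
       [579.10765729, 253.38686403]])}
F tray axes [-1.5 -5.1 23. ]
t 16.8 pos [0.5353 0.0722 0.0919] rot [-0.0033  0.9912  0.029   0.1292] q [-0.09  0.36 -0.23  2.18  0.38  0.39 -2.14] F [-12.1  -5.8  20. ]
```

View pics/s7.png

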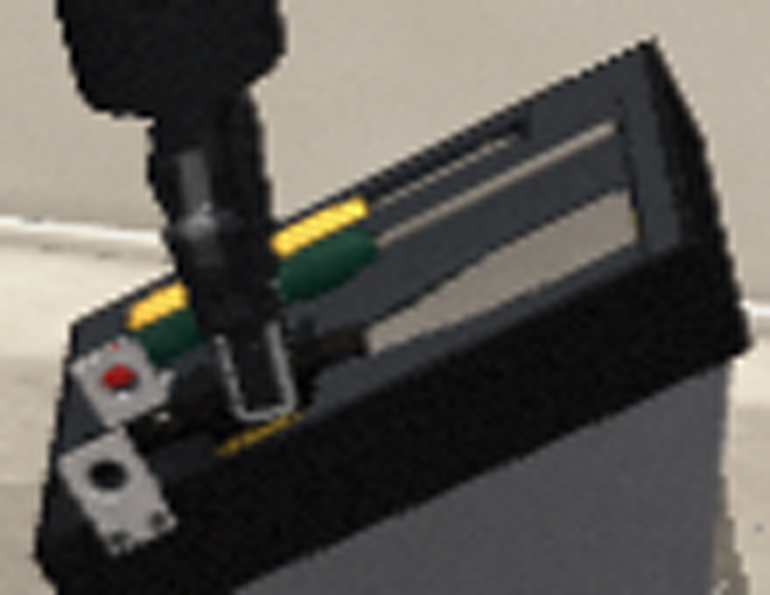

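The side view shows the blade flush in its slot, and only a sliver of yellow at (260,430). The force jumped to 23 N square to the foam within 1 mm, which is the pocket floor. Releasing with a limited opening and retreating.

Request:
move_arm --increments "0.42 -0.3 0 0.5 0 0 0;0.42 0 0 0 0 0 0;0.42 0 0 0 0 0 0;0.42 -3 -0.2 5 0 0 0;0.42 -5 -0.3 9 0 0 0;0.42 -7 -0.4 12 0 0 0;0.42 -7 -0.4 12 0 0 0;0 0 0 0 0 0 0"

```text
t: 17.8
eef_pos: [0.514, 0.0712, 0.1308]
tool_rot: [-0.004, 0.991, 0.029, 0.131]
contact_force: [-0.1, -0.8, 0.1]
gripper_width: 0.219
```

```bash
python3 snap.py 8
python3 - <<'E'
from h import *
crop(np.load('side8.npz')['p'],280,125,390,210,7,'pics/s8.png')
crop(np.load('top8.npz')['p'],210,140,280,240,7,'pics/t8.png')
E
```

```text
t 17.9 pos [0.514  0.0712 0.1297] rot [-0.0039  0.9911  0.029   0.1299] q [-0.05  0.26 -0.28  2.2   0.31  0.46 -2.09] F [ 0.4  0.4 -0.3]
```

View pics/s8.png

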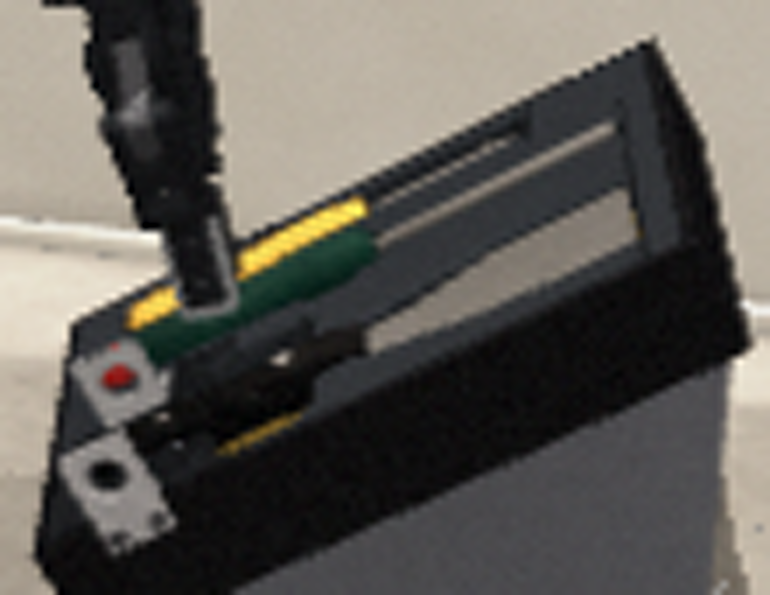

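View pics/t8.png

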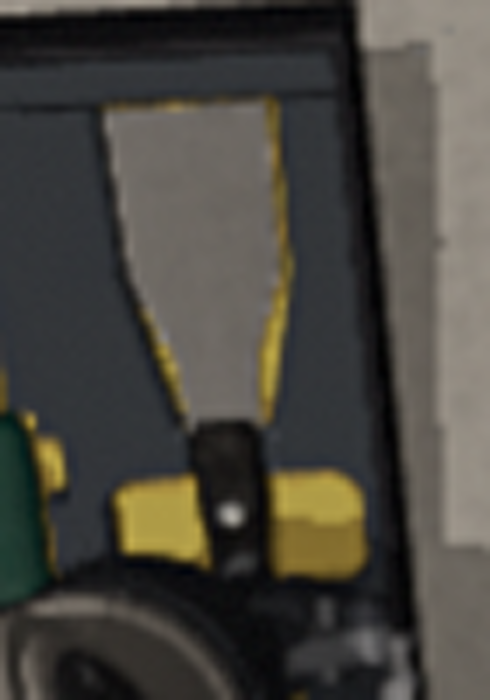

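Request:
move_arm --increments "0 -1 0 0 0 0 0;0 -1 0 -6 0 0 0;0 -1 0 -6 0 0 0;0 0 0 -7 0 0 0;0 0 0 -6 0 0 0;0 0 0 -5 0 0 0;0 0.3 0 -2 0 0 0;0 0 0 0 0 0 0"

```text
t: 18.9
eef_pos: [0.5112, 0.0713, 0.0972]
tool_rot: [-0.004, 0.991, 0.029, 0.129]
contact_force: [-0.1, -0.5, -0.0]
gripper_width: 0.002
```

```bash
python3 ff.py | tail -1
```

```text
F tray axes [-0.1 -0.4  0. ]
```

Request:
move_arm --increments "0 0.5 0 -0.9 0 0 0;0 0.5 0 -0.9 0 0 0;0 0.5 0 -0.9 0 0 0;0 0.4 0 -0.6 0 0 0;0 0.4 0 -0.6 0 0 0;0 0 0 0 0 0 0;0 0 0 0 0 0 0;0 0 0 0 0 0 0"

```text
t: 19.9
eef_pos: [0.513, 0.0713, 0.0942]
tool_rot: [-0.004, 0.991, 0.029, 0.13]
contact_force: [-9.3, -0.7, 16.7]
gripper_width: -0.001
```

```bash
python3 ff.py | tail -1
```

```text
F tray axes [ 0.3 -0.2 19.1]
```

Pressing with shut fingers gives 19 N square to the foam at the expected height, so the scraper is home. Now retreating to the pin.

Request:
move_arm --increments "0 -4 0 8 0 0 0;0 -6 0 15 0 0 0;0 0 0 40 -0.008 0.131 0;0.5 0 -10 40 -0.008 0.131 0;0.8 20 -45 5 0 0 0.185;0.8 20 -45 5 0 0 0.185;0.8 20 -45 5 0 0 0.185;0.8 20 -45 5 0 0 0.185"

```text
t: 20.9
eef_pos: [0.5837, -0.12, 0.2176]
tool_rot: [0.001, 0.92, 0.392, -0.001]
contact_force: [0.4, -0.3, 1.0]
gripper_width: 0.8
```

```bash
python3 snap.py 9
cat > hand.py <<'E'
from tray import *
x=np.load('tray4.npy'); d=np.load('top9.npz')['d']; c=cloud('top',d); c[...,0]+=.0017; c[...,1]-=.0012
q=(c-x[:3]/1000)@Rt(x[3]); q[...,0]-=x[4]/1e3; q[...,1]-=x[5]/1e3
for a,b in ((-.066,-.045),(-.045,-.02),(-.02,0),(0,.02),(.02,.038)):
    m=(q[...,0]>a)&(q[...,0]<b)&(abs(q[...,1])<.008)&(d>0); print((a,b),m.sum(),'height over foam nominal mm',np.round(1e3*(np.median(q[...,2][m])-.046),2))
m=(abs(q[...,0])<.06)&(q[...,1]>.047)&(q[...,1]<.055)&(d>0); print('foam',m.sum(),1e3*(np.median(q[...,2][m])-.046))
m=(abs(q[...,0]-.06)<.02)&(q[...,1]<-.03)&(q[...,1]>-.045)&(d>0); print('foam R',m.sum(),1e3*(np.median(q[...,2][m])-.046))
o=bot.get_obs(); R=Ro.from_quat(np.roll(o['tool_rot'],-1)).as_matrix(); a=np.radians(88.2); Rg=rz=Ro.from_euler('z',a).as_matrix()@np.diag([1,-1,-1]); print('needed',Ro.from_matrix(Rg@R.T).as_rotvec().round(4))
E
python3 hand.py
python3 - <<'E'
from h import *
crop(np.load('top9.npz')['p'],150,130,290,265,5,'pics/t9.png')
crop(np.load('side9.npz')['p'],260,120,400,230,5,'pics/s9.png')
E
```

```text
t 21.0 pos [ 0.5845 -0.1258  0.2174] rot [ 2.100e-03  9.221e-01  3.869e-01 -7.000e-04] q [ 0.41  0.39 -0.4   1.74  0.18  1.04 -0.82] F [-0.2 -0.3 -0.9]
(-0.066, -0.045) 51 height over foam nominal mm 4.07
(-0.045, -0.02) 65 height over foam nominal mm 3.69
(-0.02, 0) 49 height over foam nominal mm 3.41
(0, 0.02) 53 height over foam nominal mm 4.17
(0.02, 0.038) 53 height over foam nominal mm 3.37
foam 155 -1.1979524360604814
foam R 137 -1.2013603998920208
needed [0.0041 0.0019 0.7449]
```

View pics/t9.png

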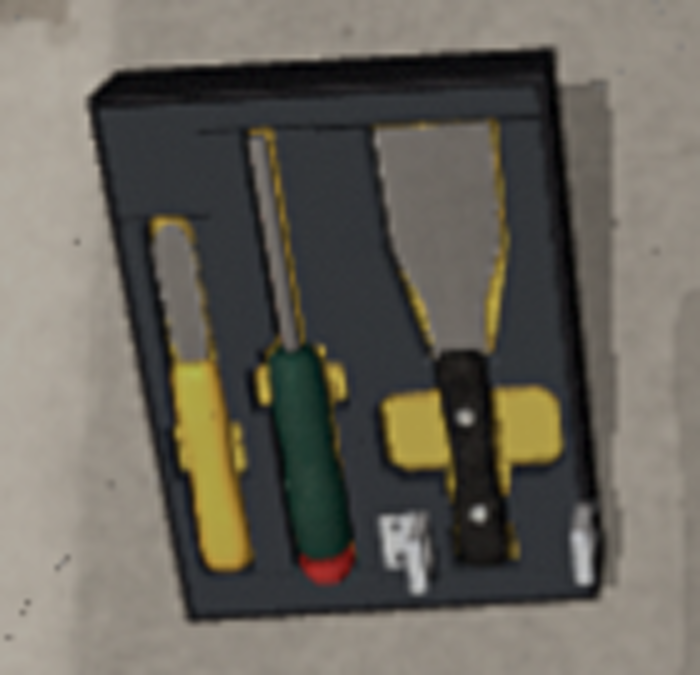

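View pics/s9.png

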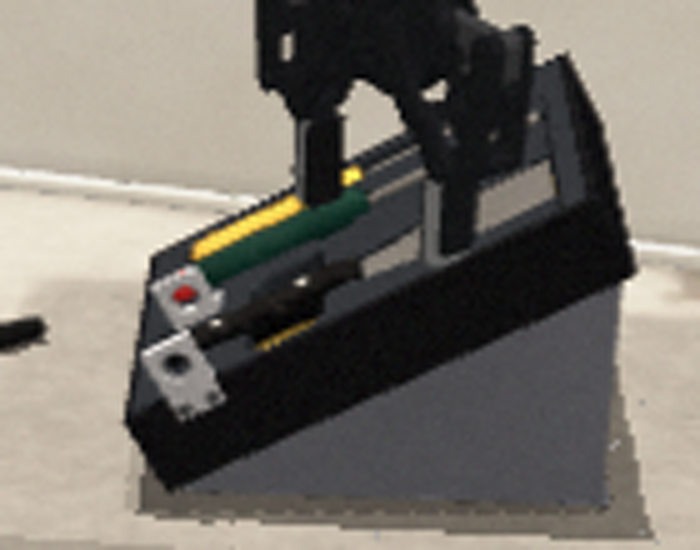

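The grip stands 4.6–5.3 mm proud of the foam along its whole length, where 5.5 mm is home and about 11 mm would be unpressed. The pictures show it lying centred in the pocket. Now to the pin.

Request:
move_arm --increments "0.8 18.4 -23.2 0 0.001 0 0.186;0.8 18.4 -23.2 0 0.001 0 0.186;0.8 18.4 -23.2 -10 0.001 0 0.186;0.8 18.4 -23.2 -20 0.001 0 0.186;0.8 0 0 -40 0 0 0;0.8 0 0 -45 0 0 0;0.8 0 0 -40 0 0 0;0.8 0 0 -22 0 0 0" --newtons 60

```text
t: 22.0
eef_pos: [0.6558, -0.211, 0.0378]
tool_rot: [-0.002, 0.717, 0.697, -0.001]
contact_force: [-0.1, -1.0, 0.2]
gripper_width: 0.799
```

```bash
python3 snap.py 10
python3 - <<'E'
from tray import *
o=bot.get_obs(); R=Ro.from_quat(np.roll(o['tool_rot'],-1)).as_matrix(); print('tool x ang',np.degrees(np.arctan2(R[1,0],R[0,0])),'tz',R[:,2].round(3))
crop(np.load('side10.npz')['p'],300,180,420,300,6,'pics/s10.png')
print((proj('side',[[.658,-.2188,.008],[.6617,-.101,.008]])-[300,180]+.5)*6-.5)
E
```

```text
t 22.1 pos [ 0.6554 -0.211   0.0375] rot [-0.0026  0.717   0.6971 -0.001 ] q [ 0.52  0.75 -0.45  1.62  0.4   0.86 -0.11] F [-0.6  0.1  0.2]
tool x ang 88.3840851762075 tz [-0.005  0.002 -1.   ]
[[387.0221656  617.66487087]
 [397.23519006 428.83232375]]
```

View pics/s10.png

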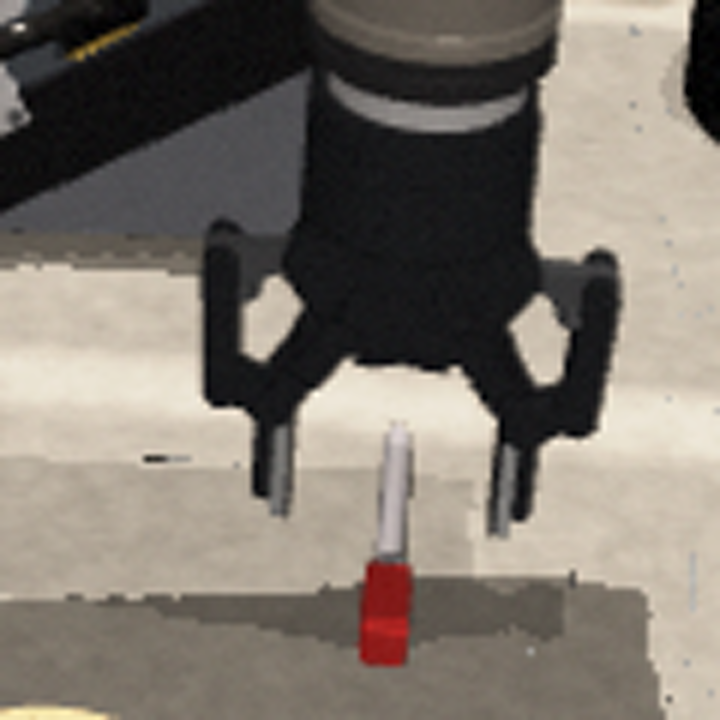

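The pin's grip is at (385,612) and its tip at (398,427), right where projected. The fingers are on both sides, so I shift back 8 mm, go down and grip.

Request:
move_arm --increments "0.8 2.6 -7.8 -11 0 0 0;0.8 0 0 -11 0 0 0;0.8 0 0 -11 0 0 0;0 0 0 0 0 0 0;0 0 0 0 0 0 0;0 0 0 0 0 0 0;0 0 0 0 0 0 0;0 0 0 0 0 0 0" --newtons 60

```text
t: 23.1
eef_pos: [0.6602, -0.2193, 0.0071]
tool_rot: [-0.0, 0.717, 0.697, 0.0]
contact_force: [-0.4, 0.3, 5.3]
gripper_width: 0.164
```

Run:
```python
from ik import *
o=bot.get_obs(); R=Ro.from_quat(np.roll(o['tool_rot'],-1)).as_matrix(); print(o['eef_pos'],'tool x ang',np.degrees(np.arctan2(R[1,0],R[0,0])),'tz',R[:,2].round(3),o['q'].round(2),o['contact_force'].round(1))
np.savez('pg.npz',P=o['eef_pos'],R=R)
x=np.load('tray4.npy'); xe=x[4]/1e3-.052; q=o['q']
for n,P in (('lift',[.65,-.2,.15]),('pre',T(x,[xe,-.245,.060])[0]),('mid',T(x,[xe,-.19,.06])[0]),('fin',T(x,[xe,-.123,.06])[0])):
    P=np.array(P); Rg=rz(np.radians(93.44))@np.diag([1,-1,-1]); q,e,a=ik(P+[0,0,-.003],Rg,q); print(n,P.round(4),q.round(2),round(e,1),round(a,1),np.minimum(q-lo,hi-q).min().round(2))
```

```text
[ 0.66017374 -0.21933971  0.00713169] tool x ang 88.39062866912906 tz [-0.     0.001 -1.   ] [ 0.52  0.8  -0.43  1.61  0.42  0.82 -0.11] [-0.4  0.3  5.3]
lift [ 0.65 -0.2   0.15] [ 0.56  0.62 -0.52  1.59  0.34  1.02  0.  ] 0.0 0.0 0.85
pre [ 0.4913 -0.1297  0.0855] [ 0.57  0.46 -0.53  2.05  0.36  0.71 -0.13] 0.0 0.0 0.39
mid [ 0.488  -0.0748  0.0855] [ 0.47  0.45 -0.55  2.08  0.36  0.7  -0.24] 0.0 0.0 0.36
fin [ 0.484  -0.0079  0.0855] [ 0.35  0.44 -0.56  2.1   0.36  0.69 -0.38] 0.0 0.0 0.34
```

```bash
cat > eye.py <<'E'
from tray import *
x=np.load('tray4.npy'); 
TT=lambda P:(np.array(P)-x[:3]/1000)@Rt(x[3])
print('press touch TCP in tray',TT([.513,.0713,.0942]).round(4),' home TCP',TT([.5353,.0722,.0919]).round(4))
def isect(n,uv,axis,val):
    R=Rt(x[3]); C=-np.array(CAL[n]['R']).T@CAL[n]['t']; D=(rays(n,uv)@np.array(CAL[n]['R']))[0]
    c=R.T@(C-x[:3]/1000); d=R.T@D; return c+d*(val-c[axis])/d[axis]
for tag in ('0','8'):
    p=np.load(f'side{tag}.npz')['p']; g=cv2.cvtColor(p,cv2.COLOR_RGB2GRAY).astype(float)
    for nm,(u,v),yy in (('near',(295,192),-.099),('far',(296,178),-.023)):
        w=p[v-4:v+5,u-4:u+5].astype(float)
        if nm=='near': m=np.clip(150-g[v-4:v+5,u-4:u+5],0,100)
        else: m=np.clip(w[...,0]-w[...,1:].mean(2)-20,0,100)+0
        # restrict to central blob
        V,U=np.mgrid[v-4:v+5,u-4:u+5]; r=np.hypot(U-u,V-v)<3.6; m=m*r
        uv=[(U*m).sum()/m.sum(),(V*m).sum()/m.sum()]
        print(tag,nm,np.round(uv,2),isect('side',[uv],1,yy).round(4))
p=np.load('side0.npz')['p']; crop(p,282,168,312,204,16,'pics/eyez.png')
E
python3 eye.py
```

```text
press touch TCP in tray [-0.058  -0.0457  0.0507]  home TCP [-0.0398 -0.0461  0.0375]
0 near [294.87 192.26] [-0.0899 -0.099   0.0613]
0 far [296.31 178.2 ] [-0.0901 -0.023   0.0631]
8 near [294.89 192.34] [-0.09   -0.099   0.0611]
8 far [296.29 178.22] [-0.0902 -0.023   0.0631]
```

View pics/eyez.png

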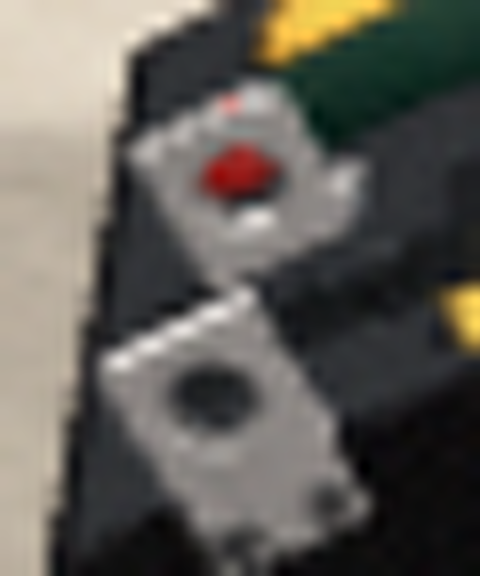

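The zoom shows the near hole at about (294.9,192.3) px and the far hole at about (296.7,179.3) px. Lifting the pin and lining it up outside the near eye.

Request:
move_arm --increments "0 0 0 15 0 0 0;0 0 0 30 0 0 0;0 -33.6 16.9 6.7 0 0 0.0176;0 -33.6 16.9 6.7 0 0 0.0176;0 -33.6 16.9 6.7 0 0 0.0176;0 -33.6 16.9 6.7 0 0 0.0176;0 -33.6 16.9 6.7 0 0 0.0177;0 0 0 0 0 0 0" --newtons 60

```text
t: 24.1
eef_pos: [0.4894, -0.134, 0.0857]
tool_rot: [-0.001, 0.685, 0.729, -0.001]
contact_force: [0.3, -0.1, -1.9]
gripper_width: 0.159
```

```bash
python3 snap.py 11
cat > pin.py <<'E'
from tray import *
x=np.load('tray4.npy')
def state():
    o=bot.get_obs(); P=o['eef_pos']; R=Ro.from_quat(np.roll(o['tool_rot'],-1)).as_matrix(); 
    dy=R[:,0]; O=P-.0009*R[:,2]+.0005*dy; tip=O+.117*dy; col=O+.024*dy
    TT=lambda P:((np.array(P)-x[:3]/1000)@Rt(x[3])*1e3).round(1)
    print('TCP',P.round(4),'ang',np.degrees(np.arctan2(dy[1],dy[0])).round(2),'slope',dy[2].round(4),'tip tray',TT(tip),'collar tray',TT(col),'F tray',np.round(o['contact_force']@Rt(x[3]),1),'q',o['q'].round(2))
    return O,tip,col
E
python3 - <<'E'
from pin import *
O,tip,col=state()
crop(np.load('top11.npz')['p'],210,190,350,280,5,'pics/t11.png')
crop(np.load('side11.npz')['p'],250,150,370,250,6,'pics/s11.png')
for n,o,k in (('top',(210,190),5),('side',(250,150),6)): print(n,((proj(n,[O,tip,col])-o+.5)*k-.5).round(1).tolist())
E
```

```text
t 24.2 pos [ 0.4923 -0.1353  0.0857] rot [1.000e-04 6.857e-01 7.279e-01 1.000e-04] q [ 0.59  0.46 -0.55  2.04  0.36  0.73 -0.12] F [-0.1 -0.2 -1.7]
TCP [ 0.4923 -0.1353  0.0857] ang 93.42 slope 0.0 tip tray [ -90.4 -133.1   60.6] collar tray [ -90.4 -226.1   60.6] F tray [-0.9 -0.2 -1.4] q [ 0.59  0.46 -0.55  2.04  0.36  0.73 -0.12]
top [[618.2, 222.7], [365.4, 236.0], [566.5, 225.4]]
side [[245.4, 448.8], [266.3, 297.3], [250.0, 415.4]]
```

View pics/t11.png

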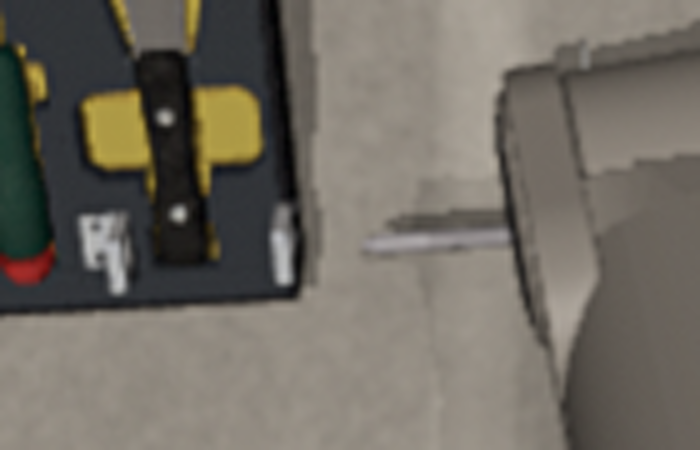

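View pics/s11.png

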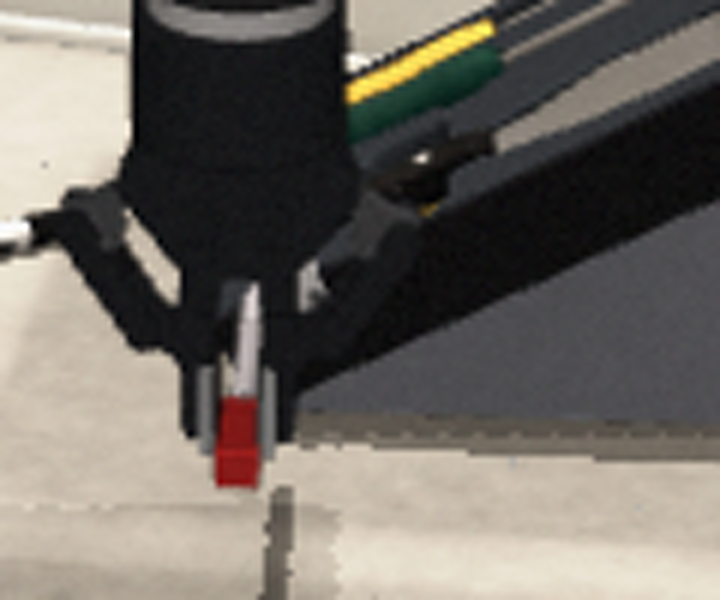

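The arm was still settling when those pictures were taken (x went from 0.4894 to 0.4923), so I'll look again at rest.

```bash
python3 snap.py 12
python3 - <<'E'
from pin import *
O,tip,col=state()
crop(np.load('top12.npz')['p'],250,200,330,260,10,'pics/t12.png')
crop(np.load('side12.npz')['p'],270,185,310,235,12,'pics/s12.png')
for n,o,k in (('top',(250,200),10),('side',(270,185),12)): print(n,((proj(n,[O,tip,col])-o+.5)*k-.5).round(1).tolist())
E
```

```text
t 24.3 pos [ 0.4929 -0.1354  0.0853] rot [-1.000e-04  6.859e-01  7.277e-01  3.000e-04] q [ 0.59  0.47 -0.55  2.04  0.36  0.73 -0.12] F [ 0.2 -0.1 -0.9]
TCP [ 0.4929 -0.1354  0.0853] ang 93.39 slope 0.0006 tip tray [ -90.  -133.3   60. ] collar tray [ -90.1 -226.3   60. ] F tray [-0.3 -0.1 -0.8] q [ 0.59  0.47 -0.55  2.04  0.36  0.73 -0.12]
top [[837.6, 343.6], [332.2, 370.1], [734.1, 349.1]]
side [[254.0, 480.5], [295.9, 177.0], [263.2, 413.6]]
```

View pics/t12.png

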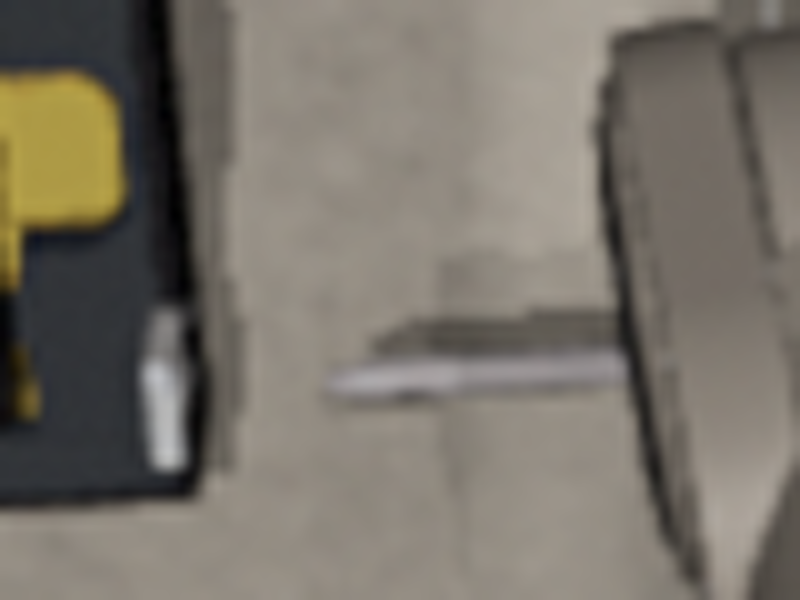

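View pics/s12.png

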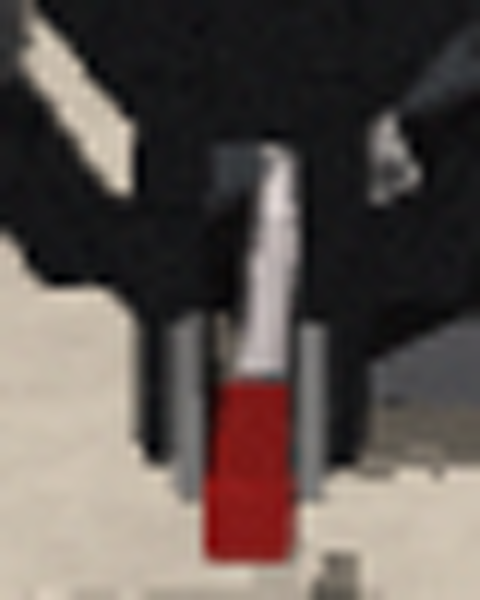

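Run:
```python
from pin import *
O,tip,col=state(); R=Rt(3.4,0); a=np.array([-.0593,.998,0]); b=np.array([.998,.0593,0]); c=np.array([0,0,1.])
def P(s,l,h): return O+s*a+l*b+h*c
pts={'front top L':(.02,-.008,.008),'front top R':(.02,.008,.008),'rear top L':(-.02,-.008,.008),'rear top R':(-.02,.008,.008),'rear bot L':(-.02,-.008,-.008),'rear bot R':(-.02,.008,-.008),'collar front top':(.024,0,.008),'tip':(.117,0,0),'tip-10 L':(.1,-.005,0),'tip-10 R':(.1,.005,0)}
for k,v in pts.items(): print(k,'side',((proj('side',P(*v))[0]-[270,185]+.5)*12-.5).round(0),'top',((proj('top',P(*v))[0]-[250,200]+.5)*10-.5).round(0))
d=np.load('side12.npz')['d']; C=cloud('side',d)
for u,v in ((291,198),(292,200),(292,205),(291,210),(291,214),(290,218),(290,222),(290,226),(290,230)): print((u,v),C[v,u].round(4), np.load('side12.npz')['p'][v,u])
dt=np.load('top12.npz')['d']; C=cloud('top',dt)
for u,v in ((286,237),(290,237),(295,236),(300,236),(305,236),(310,236)): print('top',(u,v),C[v,u].round(4))
```

```text
TCP [ 0.4929 -0.1354  0.0853] ang 93.39 slope 0.0006 tip tray [ -90.  -133.3   60. ] collar tray [ -90.1 -226.3   60. ] F tray [-0.3 -0.1 -0.8] q [ 0.59  0.47 -0.55  2.04  0.36  0.73 -0.12]
front top L side [218. 386.] top [754. 382.]
front top R side [305. 389.] top [750. 312.]
rear top L side [201. 498.] top [928. 373.]
rear top R side [291. 501.] top [924. 303.]
rear bot L side [202. 575.] top [923. 374.]
rear bot R side [291. 578.] top [919. 306.]
collar front top side [263. 376.] top [735. 348.]
tip side [296. 177.] top [332. 370.]
tip-10 L side [265. 217.] top [407. 388.]
tip-10 R side [316. 219.] top [405. 345.]
(291, 198) [0.4714 0.0343 0.061 ] [62 64 66]
(292, 200) [ 0.4824 -0.0321  0.0915] [189 180 177]
(292, 205) [ 0.4856 -0.0568  0.0918] [185 174 174]
(291, 210) [ 0.4862 -0.0795  0.0912] [180 170 171]
(291, 214) [ 0.4892 -0.102   0.0938] [184 175 175]
(290, 218) [ 0.4898 -0.1235  0.096 ] [126  25  23]
(290, 222) [ 0.4921 -0.1407  0.0961] [126  25  22]
(290, 226) [ 0.4937 -0.153   0.0935] [141  30  28]
(290, 230) [ 0.4935 -0.1517  0.0826] [134  25  23]
top (286, 237) [ 0.4848 -0.026   0.0917]
top (290, 237) [ 0.4849 -0.035   0.0895]
top (295, 236) [ 0.4872 -0.0467  0.0929]
top (300, 236) [ 0.4874 -0.058   0.0882]
top (305, 236) [ 0.4873 -0.0696  0.0953]
top (310, 236) [ 0.4874 -0.0811  0.0951]
```

Run:
```python
from pin import *
O,tip,col=state(); yt=Rt(3.44)[:,1]; 
tt=(tip-x[:3]/1000)@Rt(x[3]); d=-.099-tt[1]
for n in ('side','top'):
    a=proj(n,[tip,tip+d*yt,tip+(d+.076)*yt]); print(n,'shift near',(a[1]-a[0]).round(2),'far',(a[2]-a[0]).round(2),'tip pred',a[0].round(2))
    J=[(proj(n,tip+d*yt+.001*Rt(3.44)[:,k])-proj(n,tip+d*yt))[0].round(3) for k in range(3)]; print(' px per mm along xt,yt,zt',J)
# finer shaft axis in both images
for n,rng in (('side',range(197,214)),('top',None)):
    p=np.load(f'{n}12.npz')['p'].astype(float).sum(2)
    if n=='side':
        for v in rng:
            row=p[v,284:300]; bg=np.minimum(row[:3].mean(),250); w=np.clip(row-330,0,None); print(v,(w*np.arange(284,300)).sum()/max(w.sum(),1), w.max().round(0), (w>0).sum())
    else:
        for u in range(280,314,3):
            colm=p[228:244,u]; print(u,colm.astype(int).tolist())
```

```text
TCP [ 0.4929 -0.1354  0.0853] ang 93.39 slope 0.0006 tip tray [ -90.  -133.3   60. ] collar tray [ -90.1 -226.3   60. ] F tray [-0.3 -0.1 -0.8] q [ 0.59  0.47 -0.55  2.04  0.36  0.73 -0.12]
side shift near [ 0.9 -6.6] far [  2.75 -20.14] tip pred [294.2  199.29]
 px per mm along xt,yt,zt [array([ 0.354, -0.17 ]), array([ 0.026, -0.188]), array([-0.203, -0.321])]
top shift near [-14.85   0.78] far [-47.75   2.49] tip pred [282.77 236.56]
 px per mm along xt,yt,zt [array([-0.039, -0.381]), array([-0.433,  0.023]), array([-0.032,  0.207])]
197 292.0 70.0 1
198 292.95104895104896 136.0 2
199 292.7721518987342 244.0 2
200 292.546218487395 260.0 2
201 292.51574803149606 262.0 2
202 292.6876033057851 274.0 3
203 292.55036855036855 199.0 3
204 292.7743902439024 202.0 3
205 292.6732673267327 203.0 4
206 292.2728813559322 201.0 4
207 291.9125 204.0 3
208 291.9671814671815 205.0 3
209 291.9166666666667 206.0 3
210 291.8796992481203 214.0 3
211 291.82791586998087 205.0 3
212 291.7576923076923 209.0 4
213 291.49833333333333 218.0 6
280 [428, 423, 418, 426, 431, 429, 425, 426, 422, 423, 424, 421, 
[... 254 characters left out ...]
 325, 407, 433, 420]
292 [420, 417, 418, 376, 281, 262, 265, 326, 430, 487, 444, 312, 336, 400, 424, 417]
295 [364, 375, 381, 334, 244, 241, 230, 293, 425, 475, 429, 372, 375, 377, 377, 378]
298 [397, 397, 398, 356, 258, 251, 237, 291, 416, 448, 383, 365, 415, 410, 404, 403]
301 [425, 424, 420, 374, 272, 266, 255, 310, 427, 448, 372, 362, 416, 421, 425, 423]
304 [445, 444, 388, 281, 270, 273, 288, 344, 431, 439, 356, 363, 428, 429, 424, 423]
307 [434, 433, 382, 277, 274, 274, 299, 363, 424, 420, 358, 383, 431, 424, 423, 424]
310 [395, 412, 380, 277, 273, 256, 279, 384, 438, 415, 382, 412, 424, 426, 417, 419]
313 [281, 269, 246, 219, 185, 151, 120, 107, 104, 113, 145, 183, 220, 292, 334, 341]
```

Run:
```python
from pin import *
pts=[]
for tag in ('0','2','4','8','9'):
    z=np.load(f'side{tag}.npz'); C=cloud('side',z['d']); p=z['p'].astype(int)
    S=[]
    for nm,(u,v) in (('near',(294.9,192.3)),):
        V,U=np.mgrid[184:202,286:305]; m=(p[V,U].min(-1)>120)&(z['d'][V,U]>0); P=C[V,U][m]; q=(P-x[:3]/1000)@Rt(x[3]); q=q[abs(q[:,1]+.099)<.006]; S.append((nm,len(q),q.mean(0).round(4),np.median(q[:,1]).round(4), q.min(0).round(3),q.max(0).round(3)))
    print(tag,S)
# pin side cloud
z=np.load('side12.npz'); C=cloud('side',z['d']); p=z['p'].astype(int)
m=np.zeros(z['d'].shape,bool); m[199:214,288:297]=True; m&=(p.sum(2)>430)&(z['d']>0)
P=C[m]; P=P[(P[:,2]>.07)&(P[:,2]<.11)]
A=np.c_[P[:,1],np.ones(len(P))]; print(len(P),'x fit',np.linalg.lstsq(A,P[:,0],rcond=None)[0],'z fit',np.linalg.lstsq(A,P[:,2],rcond=None)[0], P[:,1].min(),P[:,1].max(), 'zmean',P[:,2].mean(),'std',P[:,2].std())
```

```text
0 [('near', 102, array([-0.0907, -0.0978,  0.055 ]), np.float64(-0.0978), array([-0.103, -0.103,  0.033]), array([-0.077, -0.093,  0.074]))]
2 [('near', 99, array([-0.0912, -0.0977,  0.0541]), np.float64(-0.0977), array([-0.103, -0.102,  0.032]), array([-0.078, -0.093,  0.073]))]
4 [('near', 96, array([-0.0915, -0.0977,  0.0539]), np.float64(-0.0976), array([-0.104, -0.102,  0.034]), array([-0.079, -0.093,  0.074]))]
8 [('near', 94, array([-0.0912, -0.0976,  0.0543]), np.float64(-0.0976), array([-0.104, -0.102,  0.034]), array([-0.078, -0.093,  0.073]))]
9 [('near', 102, array([-0.09  , -0.0974,  0.0539]), np.float64(-0.0974), array([-0.104, -0.104,  0.032]), array([-0.078, -0.094,  0.072]))]
36 x fit [-0.09793909  0.48064374] z fit [-0.01541174  0.09006119] -0.09455880195828568 -0.026538601990202793 zmean 0.09104074688574507 std 0.001224526570725062
```

Both cameras say the pin sits yawed about 1–1.5° in the jaws (tip towards the robot), but level and at the right height. I'll correct the yaw and look again.

Request:
move_arm --increments "0 0 0 0 0 0 -0.012;0 0 0 0 0 0 -0.012;0 0 5 0 0 0 0;0 -1 5 0 0 0 0;0 0 0 0 0 0 0;0 0 0 0 0 0 0;0 0 0 0 0 0 0;0 0 0 0 0 0 0"

```text
t: 25.3
eef_pos: [0.4907, -0.125, 0.0849]
tool_rot: [-0.001, 0.694, 0.72, -0.0]
contact_force: [-0.1, 0.1, -1.5]
gripper_width: 0.165
```

```bash
cat > look.py <<'E'
import sys
from pin import *
from snap import snap
tag=sys.argv[1]; snap(tag); O,tip,col=state()
crop(np.load(f'top{tag}.npz')['p'],230,205,310,255,10,f'pics/t{tag}.png')
crop(np.load(f'side{tag}.npz')['p'],270,175,310,225,12,f'pics/s{tag}.png')
for n,o,k in (('top',(230,205),10),('side',(270,175),12)): print(n,((proj(n,[O,tip,col])-o+.5)*k-.5).round(1).tolist())
E
python3 look.py 13
```

```text
t 25.4 pos [ 0.4906 -0.1249  0.0849] rot [-7.000e-04  6.943e-01  7.197e-01 -1.000e-04] q [ 0.57  0.46 -0.54  2.05  0.35  0.73 -0.16] F [ 0.6 -0.  -1.1]
TCP [ 0.4906 -0.1249  0.0849] ang 92.05 slope 0.0009 tip tray [ -89.2 -122.7   59.1] collar tray [ -91.2 -215.7   60.2] F tray [-0.  -0.1 -1.2] q [ 0.57  0.46 -0.54  2.05  0.35  0.73 -0.16]
top [[992.2, 302.9], [486.4, 317.5], [888.6, 306.0]]
side [[249.4, 572.1], [305.0, 273.8], [261.7, 506.4]]
```

View pics/t13.png

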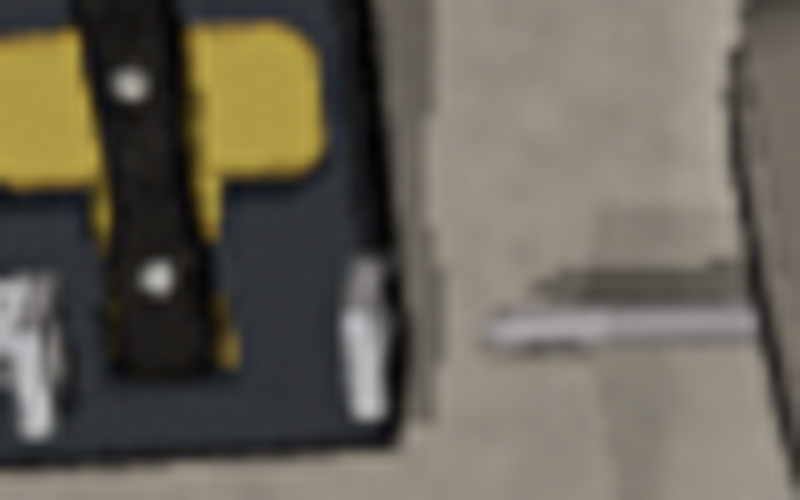

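View pics/s13.png

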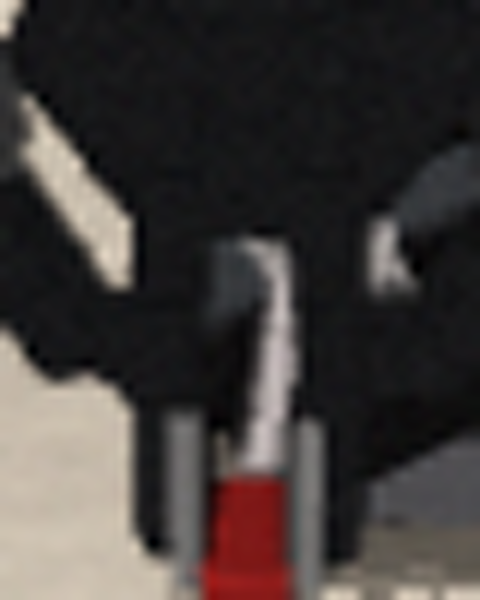

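Run:
```python
from pin import *
b=np.array([-.3,.74])
E=lambda p:(((proj('top',T(x[:4],p))+b)-[230,205]+.5)*10-.5).round(1)
print('near hole outer',E([-.0908,-.099,.060]),'far hole',E([-.0908,-.023,.060]))
print('plate top edge outer hi/lo',E([-.0778,-.099,.073]),E([-.1038,-.099,.073]),'inner',E([-.0778,-.093,.073]),E([-.1038,-.093,.073]),'foot outer',E([-.0778,-.099,.046]),E([-.1038,-.099,.046]))
O,tip,col=state(); yt=Rt(3.44)[:,1]
print('tip pred w/ bias',(((proj('top',tip)+b)-[230,205]+.5)*10-.5).round(1),(((proj('top',tip-.06*yt)+b)-[230,205]+.5)*10-.5).round(1))
```

```text
near hole outer [[381.  338.3]] far hole [[ 52.1 355.4]]
plate top edge outer hi/lo [[371.7 315.3]] [[381.9 415.3]] inner [[345.2 316.7]] [[355.7 416.7]] foot outer [[380.5 260.3]] [[390.3 358.4]]
TCP [ 0.4906 -0.1249  0.0849] ang 92.05 slope 0.0009 tip tray [ -89.2 -122.7   59.1] collar tray [ -91.2 -215.7   60.2] F tray [-0.  -0.1 -1.2] q [ 0.57  0.46 -0.54  2.05  0.35  0.73 -0.16]
tip pred w/ bias [[483.4 324.9]] [[742.8 311.2]]
```

The top picture shows the eye plate at (345–385, 308–420), as projected. The pin axis points about 1.5 mm towards +x of the hole, so I trim the yaw by 0.6° and raise it slightly, then push the tip into the first eye.

Request:
move_arm --increments "0 -0.5 0 0.7 0 0 0.011;0 -0.4 6 0 0 0 0;0 -0.4 6 0 0 0 0;0 -0.3 6 0 0 0 0;0 -0.4 6 0 0 0 0;0 -0.4 6 0 0 0 0;0 0 0 0 0 0 0;0 0 0 0 0 0 0"

```text
t: 26.4
eef_pos: [0.4882, -0.095, 0.0856]
tool_rot: [-0.001, 0.69, 0.724, -0.0]
contact_force: [1.1, -0.5, -1.5]
gripper_width: 0.164
```

```bash
python3 look.py 14
```

```text
t 26.5 pos [ 0.4882 -0.0951  0.0856] rot [-7.000e-04  6.904e-01  7.234e-01 -2.000e-04] q [ 0.52  0.45 -0.55  2.07  0.35  0.72 -0.21] F [-0.4  0.2 -0.2]
TCP [ 0.4882 -0.0951  0.0856] ang 92.67 slope 0.0008 tip tray [-90.5 -92.8  60.7] collar tray [ -91.6 -185.8   61.2] F tray [-0.4  0.3  0.1] q [ 0.52  0.45 -0.55  2.07  0.35  0.72 -0.21]
top [[863.4, 312.5], [356.8, 332.5], [759.6, 316.6]]
side [[257.4, 487.3], [305.0, 202.2], [267.9, 424.7]]
```

View pics/t14.png

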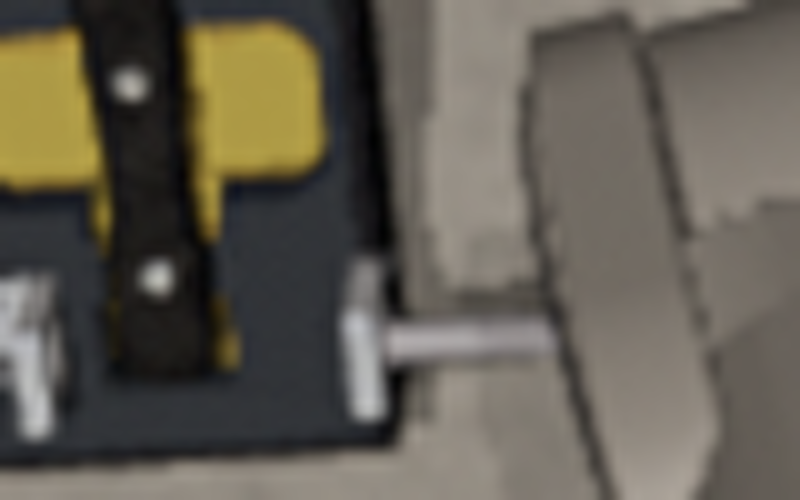

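The tip is in the first eye with no side force. Advancing towards the far eye.

Request:
move_arm --increments "0 -0.5 8 0 0 0 0;0 -0.5 8 0 0 0 0;0 -0.5 8 0 0 0 0;0 -0.5 8 0 0 0 0;0 -0.5 8 0 0 0 0;0 -0.5 8 0 0 0 0;0 -0.4 7 0 0 0 0;0 0 0 0 0 0 0"

```text
t: 27.5
eef_pos: [0.4849, -0.0385, 0.0856]
tool_rot: [-0.001, 0.69, 0.724, 0.0]
contact_force: [1.2, 1.9, -4.9]
gripper_width: 0.168
```

```bash
python3 look.py 15
```

```text
t 27.6 pos [ 0.4849 -0.0387  0.0856] rot [-1.100e-03  6.900e-01  7.238e-01  5.000e-04] q [ 0.42  0.44 -0.57  2.09  0.35  0.71 -0.33] F [ 2.   2.7 -5.2]
TCP [ 0.4849 -0.0387  0.0856] ang 92.74 slope 0.0023 tip tray [-90.4 -36.3  60.8] collar tray [ -91.5 -129.3   61.2] F tray [-0.8  2.6 -5.6] q [ 0.42  0.44 -0.57  2.09  0.35  0.71 -0.33]
top [[619.0, 325.1], [111.9, 345.4], [515.1, 329.3]]
side [[278.1, 343.6], [321.5, 80.3], [287.6, 285.9]]
```

View pics/t15.png

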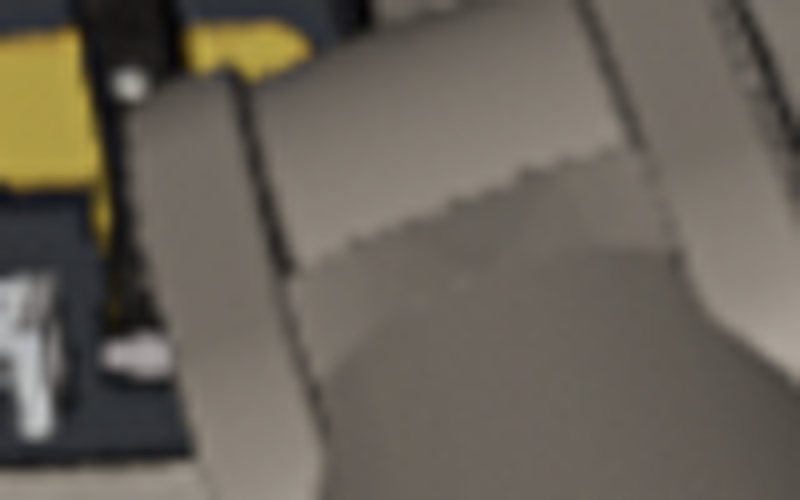

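View pics/s15.png

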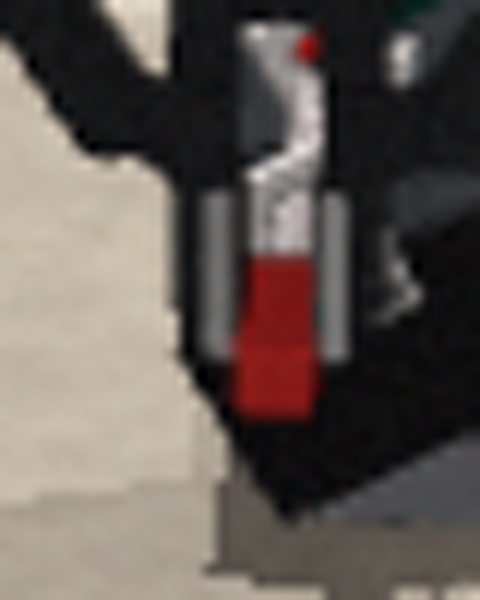

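The tip is visible at (105,357), past the grip and in line with the far eye. A small downward force says the pin rides high in the near hole, so I lower it about 1 mm and continue.

Request:
move_arm --increments "0 0.2 0 -0.5 0 0 0;0 0.2 0 -0.5 0 0 0;0 -0.3 5 0 0 0 0;0 -0.3 5 0 0 0 0;0 -0.3 5 0 0 0 0;0 -0.2 3 0 0 0 0;0 0 0 0 0 0 0;0 0 0 0 0 0 0"

```text
t: 28.6
eef_pos: [0.4842, -0.0218, 0.0846]
tool_rot: [-0.001, 0.69, 0.724, -0.0]
contact_force: [0.7, 1.2, -1.3]
gripper_width: 0.166
```

```bash
python3 look.py 16
```

```text
t 28.7 pos [ 0.4841 -0.0219  0.0846] rot [-8.000e-04  6.903e-01  7.235e-01 -1.000e-04] q [ 0.39  0.44 -0.57  2.09  0.36  0.71 -0.37] F [ 1.6  0.  -1.8]
TCP [ 0.4841 -0.0219  0.0846] ang 92.69 slope 0.001 tip tray [-90.7 -19.5  59.7] collar tray [ -91.8 -112.5   60.2] F tray [ 0.5 -0.1 -2.4] q [ 0.39  0.44 -0.57  2.09  0.36  0.71 -0.37]
top [[546.4, 328.1], [39.9, 347.8], [442.5, 332.2]]
side [[284.8, 307.4], [327.7, 50.7], [294.2, 251.2]]
```

View pics/t16.png

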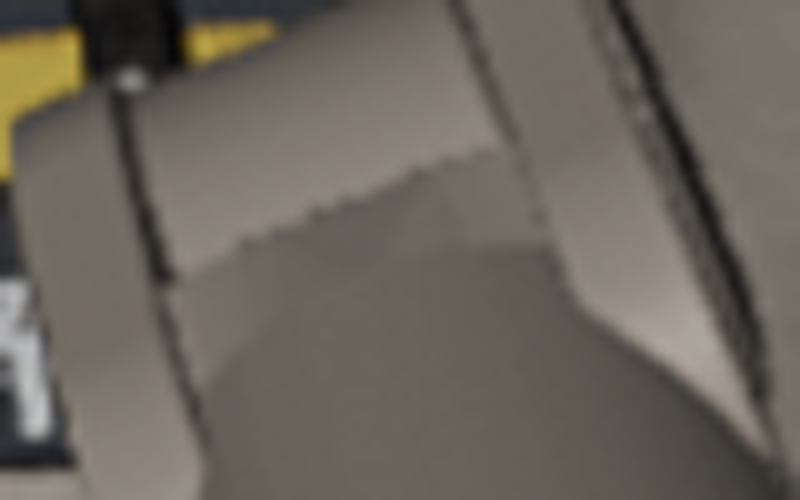

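Request:
move_arm --increments "0 -0.2 4 0 0 0 0;0 -0.2 4 0 0 0 0;0 -0.1 2 0 0 0 0;0 -0.1 1.5 0 0 0 0;0 0 1 0 0 0 0;0 0 0 0 0 0 0;0 0 0 0 0 0 0;0 0 0 0 0 0 0"

```text
t: 29.7
eef_pos: [0.4835, -0.0093, 0.0846]
tool_rot: [-0.001, 0.69, 0.724, -0.0]
contact_force: [0.4, 0.0, -1.0]
gripper_width: 0.163
```

```bash
python3 -c "
from pin import *; state()"
```

```text
TCP [ 0.4835 -0.0093  0.0846] ang 92.69 slope 0.001 tip tray [-90.6  -6.9  59.6] collar tray [-91.7 -99.9  60.1] F tray [-0.2  0.  -1.1] q [ 0.37  0.43 -0.57  2.1   0.36  0.71 -0.39]
```

Free so far. Feeling for the collar's stop in small steps.

Request:
move_arm --increments "0 0 0.8 0 0 0 0;0 -0.1 0.8 0 0 0 0;0 0 0.8 0 0 0 0;0 -0.1 0.8 0 0 0 0;0 0 0 0 0 0 0;0 0 0 0 0 0 0;0 0 0 0 0 0 0;0 0 0 0 0 0 0"

```text
t: 30.7
eef_pos: [0.4834, -0.0088, 0.0846]
tool_rot: [0.0, 0.691, 0.723, -0.001]
contact_force: [1.4, -8.1, 0.4]
gripper_width: 0.168
```

```bash
python3 -c "
from pin import *; state()"
```

```text
TCP [ 0.4834 -0.0088  0.0846] ang 92.56 slope -0.0021 tip tray [-90.6  -6.3  59.2] collar tray [-91.7 -99.3  60.1] F tray [ 1.  -8.1 -0.1] q [ 0.36  0.43 -0.57  2.1   0.36  0.71 -0.4 ]
```

The collar is against the eye: the motion stopped at -99.3 mm (nominal -99) with 8 N axial. Releasing and backing off upwards.

Request:
move_arm --increments "0.8 0 0 0 0 0 0;0.8 0 0 0 0 0 0;0.8 0 0 0 0 0 0;0.8 0 0 8 0 0 0;0.8 0 0 25 0 0 0;0.8 0 -15 40 0 0 0;0.8 0 -40 40 0 0 0;0.8 0 -50 30 0 0 0"

```text
t: 31.7
eef_pos: [0.484, -0.111, 0.2302]
tool_rot: [0.0, 0.689, 0.725, 0.001]
contact_force: [0.3, 0.0, 0.1]
gripper_width: 0.801
```

Request:
move_arm --increments "0.8 0 -50 10 0 0 0;0.8 0 -50 10 0 0 0;0.8 0 -50 0 0 0 0;0.8 0 0 0 0 0 0;0.8 0 0 0 0 0 0;0.8 0 0 0 0 0 0;0.8 0 0 0 0 0 0;0.8 0 0 0 0 0 0"

```text
t: 32.7
eef_pos: [0.4835, -0.2605, 0.2477]
tool_rot: [-0.001, 0.69, 0.724, -0.0]
contact_force: [0.8, -0.5, -0.4]
gripper_width: 0.799
```

```bash
python3 snap.py 17; sed -i "s/top9.npz/top17.npz/" hand.py; python3 hand.py | head -7
python3 - <<'E'
from pin import *
crop(np.load('top17.npz')['p'],200,150,300,260,7,'pics/t17.png')
crop(np.load('side17.npz')['p'],260,130,380,220,6,'pics/s17.png')
cv2.imwrite('pics/full17.png',np.vstack([np.load('top17.npz')['p'][...,::-1],np.load('side17.npz')['p'][...,::-1]])[::2,::2])
E
```

```text
t 32.8 pos [ 0.4834 -0.2608  0.2477] rot [-7.000e-04  6.901e-01  7.237e-01 -1.000e-04] q [ 0.82  0.3  -0.53  1.81  0.17  1.08  0.27] F [-0.5  0.2  0.8]
(-0.066, -0.045) 50 height over foam nominal mm 13.33
(-0.045, -0.02) 66 height over foam nominal mm 3.69
(-0.02, 0) 55 height over foam nominal mm 3.3
(0, 0.02) 55 height over foam nominal mm 3.65
(0.02, 0.038) 51 height over foam nominal mm 3.43
foam 153 -1.1952435611210788
foam R 131 -1.3957397962944331
```

View pics/t17.png

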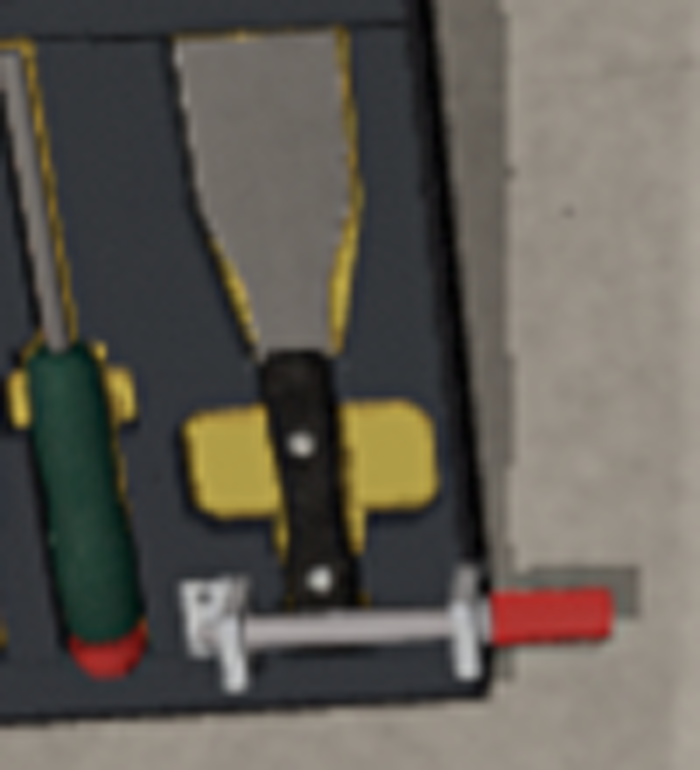

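View pics/s17.png

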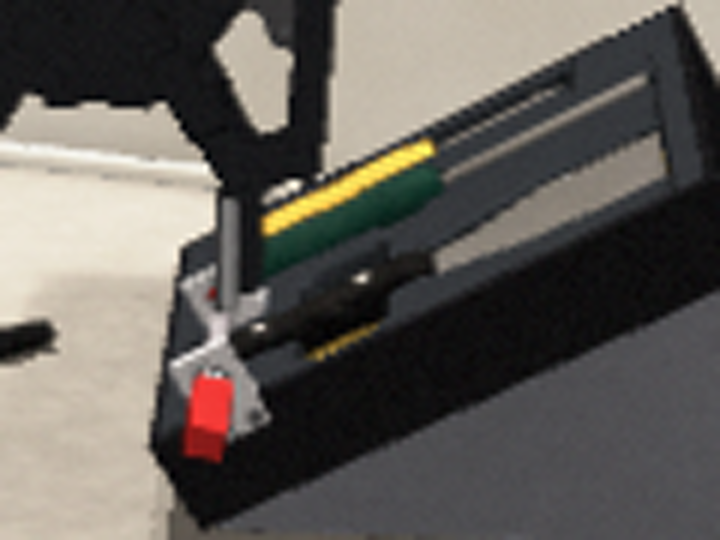

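The pictures show the pin through both eyes and across the grip, with its red grip at (492–612, 615) in the top view. Next I check the collar gap numerically.

```bash
cat > gap.py <<'E'
import sys
from pin import *
def gap(tag):
    out=[]
    for n in ('top','side'):
        p=np.load(f'{n}{tag}.npz')['p']; big=cv2.resize(p,None,fx=4,fy=4,interpolation=cv2.INTER_CUBIC).astype(int)
        m=(big[...,0]>130)&(big[...,1]<100)&(big[...,2]<100)&(big[...,0]-big[...,1]>70)
        c=proj(n,T(x[:4],[-.0908,-.119,.06]))[0]*4
        V,U=np.nonzero(m); k=np.hypot(U-c[0],V-c[1])<80; P=np.c_[U,V][k]/4-.375
        ref=proj(n,T(x[:4],np.array([[-.0908,-.099-.004-.02,.060]])))[0]
        print(tag,n,k.sum(),'centroid',P.mean(0).round(2),'pred flush',ref.round(2),'ext u',P[:,0].min(),P[:,0].max(),'v',P[:,1].min(),P[:,1].max())
        F=[proj(n,T(x[:4],[-.0908,-.103-s,.06+h]))[0].round(2) for s,h in ((0,.008),(.04,.008),(.04,-.008))]; print('   front top, rear top, rear bot flush',F)
    d=np.load(f'side{tag}.npz')
gap(sys.argv[1])
E
python3 gap.py 17
python3 - <<'E'
from pin import *
crop(np.load('top17.npz')['p'],255,225,295,250,18,'pics/t17z.png'); crop(np.load('side17.npz')['p'],282,175,312,210,16,'pics/s17z.png')
E
```

```text
17 top 1833 centroid [278.24 237.31] pred flush [278.34 237.09] ext u 269.875 286.875 v 233.625 241.125
   front top, rear top, rear bot flush [array([269.44, 239.22]), array([286.88, 238.3 ]), array([287.1, 235. ])]
17 side 1311 centroid [294.34 198.58] pred flush [294.19 197.4 ] ext u 290.875 298.125 v 191.875 205.875
   front top, rear top, rear bot flush [array([293.09, 190.99]), array([291.97, 198.71]), array([295.32, 203.97])]
```

View pics/t17z.png

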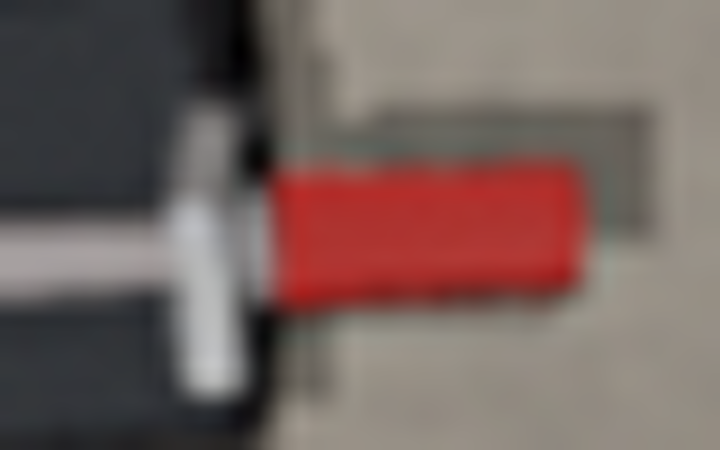

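View pics/s17z.png

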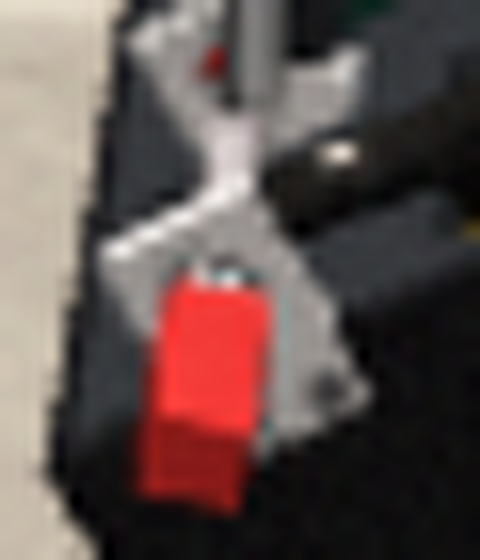

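The top view puts the collar within about 0.5 mm of flush, but the side view shows the heavy grip drooping in the hole's play. I'll give the grip's end a gentle push with shut fingers to make sure it is seated.

Request:
move_arm --increments "0 0.6 43 -40 0 0 0;0 0.6 43 -40 0 0 0;0 0.7 43 -40 0 0 0;0 0.7 43 -40 0 0 0;0 0 15 -10 0 0 0;0 0 12 0 0 0 0;0 0 0 0 0 0 0;0 0 0 0 0 0 0" --newtons 40

```text
t: 33.8
eef_pos: [0.4866, -0.0633, 0.0784]
tool_rot: [0.0, 0.691, 0.723, 0.0]
contact_force: [0.3, -0.5, 0.6]
gripper_width: 0.003
```

Request:
move_arm --increments "0 0 6 0 0 0 0;0 0 6 0 0 0 0;0 0 4 0 0 0 0;0 0 2.5 0 0 0 0;0 0 1.5 0 0 0 0;0 0 0 0 0 0 0;0 0 0 0 0 0 0;0 0 0 0 0 0 0"

```text
t: 34.8
eef_pos: [0.4859, -0.0423, 0.0776]
tool_rot: [-0.001, 0.69, 0.723, -0.0]
contact_force: [0.0, -0.6, 0.3]
gripper_width: 0.001
```

```bash
python3 -c "
from pin import *; state()"
```

```text
TCP [ 0.4859 -0.0423  0.0776] ang 92.68 slope 0.0009 tip tray [-93.7 -39.9  53.3] collar tray [ -94.9 -132.9   53.8] F tray [ 0.1 -0.6  0.2] q [ 0.4   0.45 -0.54  2.09  0.35  0.69 -0.32]
```

Request:
move_arm --increments "0 0 1.2 0 0 0 0;0 0 1.2 0 0 0 0;0 0 1.2 0 0 0 0;0 0 1.2 0 0 0 0;0 0 1 0 0 0 0;0 0 1 0 0 0 0;0 0 0 0 0 0 0;0 0 0 0 0 0 0"

```text
t: 35.8
eef_pos: [0.4859, -0.039, 0.0777]
tool_rot: [0.0, 0.691, 0.723, -0.002]
contact_force: [0.5, -10.6, 2.4]
gripper_width: -0.001
```

```bash
python3 -c "
from pin import *; state()"
```

```text
TCP [ 0.4859 -0.039   0.0777] ang 92.53 slope -0.0033 tip tray [-93.6 -36.7  52.7] collar tray [ -94.7 -129.7   53.7] F tray [  1.1 -10.6   2.1] q [ 0.39  0.44 -0.53  2.09  0.35  0.69 -0.33]
```

The push met a firm stop with 10.6 N at y = -39.0 mm, where flush was predicted at -38.9. Backing off for a last look.

Request:
move_arm --increments "0 0 -5 0 0 0 0;0 0 -15 0 0 0 0;0 0 -30 0 0 0 0;0 0 -40 20 0 0 0;0 0 -45 35 0 0 0;0 0 -45 35 0 0 0;0 0 0 0 0 0 0;0 0 0 0 0 0 0"

```text
t: 36.8
eef_pos: [0.4854, -0.215, 0.1672]
tool_rot: [-0.001, 0.69, 0.723, 0.0]
contact_force: [-0.9, 0.6, 0.2]
gripper_width: 0.0
```

```bash
python3 snap.py 18; python3 gap.py 18; sed -i "s/top17.npz/top18.npz/" hand.py; python3 hand.py | head -6
python3 - <<'E'
from h import *
t=np.load('top18.npz')['p']; s=np.load('side18.npz')['p']
crop(t,150,130,450,300,2.6,'pics/t18.png'); crop(s,255,120,385,215,6,'pics/s18.png')
E
```

```text
t 36.9 pos [ 0.4854 -0.2138  0.1667] rot [-1.800e-03  6.895e-01  7.243e-01 -2.000e-04] q [ 0.75  0.37 -0.55  1.93  0.24  0.91  0.13] F [ 0.8  0.2 -0.3]
18 top 1831 centroid [278.05 237.31] pred flush [278.34 237.09] ext u 269.625 286.625 v 233.625 241.125
   front top, rear top, rear bot flush [array([269.44, 239.22]), array([286.88, 238.3 ]), array([287.1, 235. ])]
18 side 1316 centroid [294.37 198.41] pred flush [294.19 197.4 ] ext u 290.875 298.375 v 192.125 205.125
   front top, rear top, rear bot flush [array([293.09, 190.99]), array([291.97, 198.71]), array([295.32, 203.97])]
(-0.066, -0.045) 54 height over foam nominal mm 13.73
(-0.045, -0.02) 63 height over foam nominal mm 3.97
(-0.02, 0) 53 height over foam nominal mm 3.09
(0, 0.02) 56 height over foam nominal mm 3.64
(0.02, 0.038) 51 height over foam nominal mm 3.01
foam 156 -1.2012884901985847
```

View pics/t18.png

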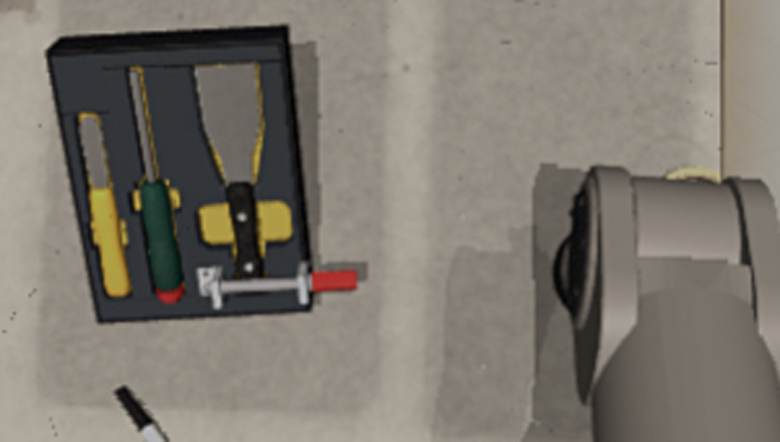

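View pics/s18.png

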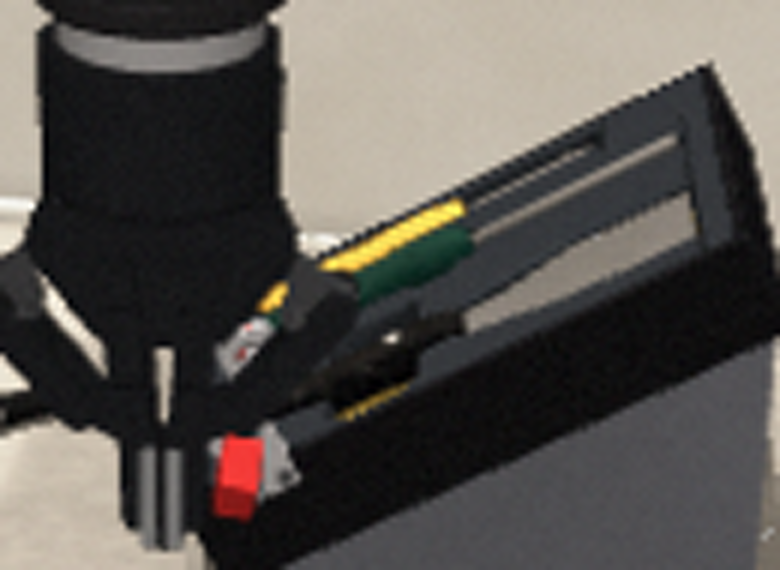

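The push moved the pin in a last 0.4 mm, and the top-view centroid of 278.05 px now matches the flush prediction of 278.04. The scraper still reads as home and the arm is well clear. Handing in.

```bash
python3 -c "
from station import bot
print(bot.hand_in(), bot.get_obs()['t'])"
```

```text
the job is handed in; nothing more can be done
the job is handed in; nothing more can be done
```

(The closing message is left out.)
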